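# Grease the grinder's bearing slide

## Task

Slide the bearing carriage along its bed until the drilled spot on its deck sits under the tip of the fixed pointer, where its grease passage lines up. Then take the loose grease coupler, press it squarely onto the tilted nipple until it snaps over and the sprung collar is fully down, and finish there: your program ends with the coupler still in the gripper, held down against the spring, the carriage still on its mark. Leave the other things on the bench where they are.

Things in the scene. Friction and masses are not known exactly. Their poses are not given: they have to be found in the camera images.
- bed: green machine bed fixed to the bench, 170 (its x) x 420 (its y) mm, two steel rails to 30 mm height; origin under its centre. The carriage slides along its y. A bracket at its +x edge, up to 94 mm high, carries the pointer.
- carriage (a joint): travel of the carriage along the bed's +y, in m, 0 to 0.13; stays where it is left; about 8 N of friction to slide it.
- grip_post (a point): square steel post on the carriage's deck, 16 x 16 mm (sides along the bed's x and y), from the deck (50 mm above the bench) to 98 mm above the bench: grip or push it to slide the carriage. This point is on its axis, 10 mm below its top. Axes as the bed's. The grey bearing block is 80 mm away towards the bed's -y.
- mark (a point): centre of the drilled spot (dark dimple 12 mm across in a bright 18 mm ring) on top of the carriage's deck, 50 mm above the bench. It lies 63 mm along the bed's +x and 40 mm along the bed's -y from the grip post.
- pointer (a point): the downward tip of the fixed steel pointer on the bed's bracket, 8 mm above the deck. The carriage is on its mark when the tip is within the dimple seen from above; from any start this is 50 to 100 mm along the bed's +y.
- nipple_foot (a point): foot of the tilted brass nipple on the bearing block, 102 mm above the bench. z is the nipple's axis, leaning 30 degrees from vertical to the bed's -x (to the robot). Stem 12 mm thick, 36 mm long along z, its last 5 mm tapered. Three sprung balls stand 4 mm out of it, 22.5 mm up: forcing the coupler's lip past them (10 to 20 N) is the snap. Under the foot: a boss 42 mm wide.
- collar (a joint): sprung steel dust collar round the nipple, 35 mm across: travel in m towards the foot, 0 free, 0.010 fully down. Its top face is 22 mm up the axis from the foot when free, 12 mm fully down. The coupler's mouth presses on it; its spring pushes back with 6 N free, 15 N fully down. The push needed stays under 25 N.
- coupler: loose grease coupler, 0.28 kg, standing mouth down: round sleeve 37 mm wide, 40 mm tall; above it a square grip 24 x 24 mm (sides along x and y) from 40 to 90 mm; a stub to 96 mm. Origin at the mouth's centre (underside), z up its axis. Mouth 16 mm wide for 4 mm, then the bore 23 mm wide, 30 mm deep in all. Fingertips on the sleeve's shoulder can carry the push.
- tin: round tin can, 52 mm across, 85 mm tall, origin under its centre; a bystander, to be left alone
- handle1: orange knife handle scale, 105 x 26 x 12 mm, lying flat; a bystander, to be left alone
- handle2: orange knife handle scale, as handle1; a bystander, to be left alone
- handle3: orange knife handle scale, as handle1; a bystander, to be left alone
- disc: grinding disc lying flat, 110 mm across, 20 mm thick; a bystander, to be left alone
- wrench: wrench lying flat, 170 mm long; a bystander, to be left alone
- cup: open steel cup, 70 mm across, 70 mm tall; a bystander, to be left alone
- offcut: wooden offcut, 90 x 60 x 40 mm; a bystander, to be left alone
There are look-alikes about, which are no part of the job. Leave any red look-alike of the coupler alone.

How it is judged:
On the way, in this order (a step that is already met when the one before it is completed fails the run):
1. the carriage rests with its drilled spot under the pointer, the nipple still free (horizontal distance between mark and pointer below 0.006 m and velocity of joint carriage between -0.005 and 0.005 m/s and value of joint collar below 0.002 m), for 0.3 s.
2. the coupler is snapped squarely onto the nipple with the collar fully down (value of joint collar above 0.0085 m and angle between the z axis of coupler and the z axis of nipple_foot, either way round below 0.12 rad and x of coupler in the frame of nipple_foot between -0.0035 and 0.0035 m and y of coupler in the frame of nipple_foot between -0.0035 and 0.0035 m and z of coupler in the frame of nipple_foot below 0.0155 m and horizontal distance between mark and pointer below 0.006 m), for 0.2 s.
At the end, for the whole second after the job is handed in: Fingers hold the coupler pressed on the nipple: collar 8.5+ of 10 mm down with 6+ N, mouth within 3.5 mm of the axis and 15.5 mm of the foot, axes within 0.12 rad, coupler still (20 mm/s); spot within 6 mm of the pointer tip from above; no bystander moved over 40 mm (all of step 2 and contact force between the fingers and coupler above 3 N and contact force between coupler and collar above 6 N and linear speed of coupler below 0.02 m/s); the arm keeps its last pose, push and grip.
It fails at once if the collar is pressed with the coupler askew (more than 0.25 rad off the nipple's axis) (value of joint collar above 0.003 m and not (angle between the z axis of coupler and the z axis of nipple_foot, either way round below 0.25 rad)).
It fails at once if the collar is pressed down by the fingers instead of the coupler (contact force between the fingers and collar above 5 N).
It fails at once if a bystander is moved more than 40 mm (distance of any of tin, handle1, handle2, handle3, disc, wrench, cup, offcut from where it was at the start of the episode above 0.04 m).
It also fails if it takes over 61 s, if anything falls off the work surface, if the arm or the gripper's body presses on something with over 40 N, if the wrist force passes 120 N, or if a joint passes its speed limit or range.

## Robot

A 6-joint arm with a two-finger parallel gripper is mounted at the origin on the work surface. World frame = base frame: x ahead of the robot, y to its left, z up, the work surface at z = 0. Lengths are in m, angles in rad, forces in N, time in s.
With the tool pointing down it reaches from about 0.2 to 0.875 m from the base axis. Payload 3.4 kg.
Tool frame: the origin (TCP) lies on the centre line of the jaws, within the pads' length; the fingertips stand robot.tcp_to_tips ahead of it and the grasp point (between the pads) is the TCP (robot.tcp_to_tips is the distance from the TCP to the fingertips, in m); z points along the fingers, y is the direction in which the jaws open and shut (so a half turn about z gives the same grasp; the last joint's range is limited). The gripper opens to 94 mm and grips with 3 to 60 N. Pads are 16 mm wide; open, the fingers measure 119 mm over their backs; the gripper's body (75 mm by 177 mm) begins 78 mm behind the grasp point.
Start: joints at [1.172, 0.276, 1.505, -0, 1.361, -0.121], TCP at [0.158, 0.553, 0.224] pointing down, gripper open.
Joint ranges: [-2.89, 2.89], [-0.75, 2.08], [0.22, 2.7], [-1.18, 4.32], [0.11, 2.71], [-2.7, 2.7]. Speed limits (rad/s): [2.57, 2.57, 3.14, 3.14, 3.14, 3.14].

## Interface

Orientations are given as a unit quaternion [w, x, y, z].
In Python, from station import telemetry, eyes, hand_in, robot gives the robot as it stands.
- The arm moves only by the shell command python3 -m pendant 'ROWS' [FORCE]. ROWS is JSON, a list of rows, each an object of numbers: "grip": the finger opening in m, from 0 to 0.094; "dx", "dy", "dz": the shift along the tool's x, y, z in m; "spin": the turn about the tool's z in degrees. A call has 1 to 20 rows; each row shifts and turns the commanded pose from where the row before left it, along the tool's axes as they then stand; what a row does not reach is not made up. A row lasts 1/12 s, in which the tool goes at most 41.7 mm and 7.16 degrees, less where a joint would pass 70% of its speed; a pose out of reach is approached as far as the arm can. A call with a gripper value outside its range is refused whole. The fingers move at their own pace and stop on an object; FORCE is the grip in N (left out, the last holds). Time passes only in rows, so rows that do not move let the fingers close. It gives the time, the measured TCP pose, the force and the opening at its end, in the units of the state.
- telemetry.get_state(): the state, without advancing time (a new reading comes with each control period).
- eyes.read_camera(name): name is "scene" or "top"; returns (picture, depth): 480x640x3 uint8, red, green, blue; 480x640 float32, m along the optical axis (not along the pixel's ray), 0 where there is no reading.
- eyes.get_calibration(name): a dict with "mtx" (3x3 intrinsics, pixels), "cam_to_world" (4x4, takes a point from camera to world coordinates). Camera axes: x right, y up, looking along -z (the intrinsics and any distortion apply to the point x, -y, -z); pixel columns grow to the right and rows downward; lengths in m; the calibration is good to about 2 mm. A picture is of the moment at which its call begins. get_calibration takes no time and is no camera call.
- hand_in(): hands the job in, once; it reports no verdict.
Trained networks look in the newest picture that a camera, given by its name, has taken for a name from the list of things; names that differ only in an ending like _2 or _b are one class to them, and where a whole thing is asked for, a point or a joint stands for the part that bears it (a point fixed in the world has none). Each returns a list of dicts, best first, with "confidence" (0 to 1); they miss things now and then, are a little off and sometimes report something else, mostly with a low value. They report only what shows in the picture. A call takes as long as a camera call. They do not tell look-alikes from the thing itself.
- eyes.trace(camera, query): "region" (480x640 bool, what is visible of it) and "location" ([row, column] in pixels, amid what is visible of it).
- eyes.pinpoint(camera, query): "location" ([row, column] in pixels: a listed point, or the origin of a listed thing).
The state is a dict: "time": time; "qpos": joint angles; "qvel": joint speeds; "tau": joint torques, N m; "eef_pos": TCP position; "ee_rot": TCP orientation; "contact_force": force on the tool from outside, world axes, zero at the start; "wrist_torque": the same for the moment, N m; "grip_width": finger opening in m.
Only numpy, scipy, OpenCV 4.12 (cv2) and the standard library are available. Lean on these libraries where they do the work, as an engineer would, in place of code of your own. Each camera call takes 0.05 s, during which the arm holds its last target.

## Working session

There is one attempt and no reset: what is moved stays moved. The work goes in short steps, Python scripts to look and compute and a shell command to move; the robot and the scene stay as the last step left them, time stands still between calls to the robot, and variables do not carry over. Pictures are saved under pics/ and viewed, and the job is handed in when it is done.

```bash
ls; mkdir -p pics; python3 - <<'E'
from station import telemetry, eyes, robot
import cv2, numpy as np
print(telemetry.get_state()); print(robot, robot.tcp_to_tips)
for c in ("scene","top"):
    p,d=eyes.read_camera(c); cv2.imwrite(f"pics/{c}0.png",p[:,:,::-1]); np.save(f"{c}0.npy",d); np.save(f"{c}0rgb.npy",p)
    k=eyes.get_calibration(c); print(c,k)
E
```

```text
pics
{'time': 0.0, 'qpos': array([ 1.17203348e+00,  2.76543132e-01,  1.50608339e+00,  1.30204531e-05,
        1.36066962e+00, -1.21012972e-01]), 'qvel': array([ 0.00018007,  0.00038901, -0.00013033,  0.0013861 , -0.00045326,
        0.00040631]), 'tau': array([-3.98425336e-04, -4.04584050e+01, -2.37226778e+01,  7.00733950e-02,
        3.44829506e-02, -1.36826930e-04]), 'eef_pos': array([0.15746964, 0.552489  , 0.2236541 ]), 'ee_rot': array([-2.25026404e-04,  1.38430270e-01,  9.90371816e-01, -8.21504628e-04]), 'contact_force': array([0.16019936, 0.12351003, 0.12106539]), 'wrist_torque': array([-0.01608646,  0.00968814,  0.00414349]), 'grip_width': 0.09412327446957178}
<Robot object at 0x7fb9021c7a10> 0.019
scene {'mtx': array([[502.9005654 ,   0.        , 315.04396981],
       [  0.        , 502.9005654 , 241.59797697],
       [  0.        ,   0.        ,   1.        ]]), 'cam_to_world': array([[ 0.24688854, -0.78536506,  0.56766871,  1.20195996],
       [ 0.96901674,  0.19570152, -0.15069   , -0.14310144],
       [ 0.00725303,  0.58728412,  0.80934835,  1.01569648],
       [ 0.        ,  0.        ,  0.        ,  1.        ]])}
top {'mtx': array([[614.0839258 ,   0.        , 325.07880751],
       [  0.        , 614.0839258 , 242.07989999],
       [  0.        ,   0.        ,   1.        ]]), 'cam_to_world': array([[ 0.01212187,  0.98912178, -0.14659867,  0.32536128],
       [-0.99980998,  0.01422788,  0.01332579,  0.03233629],
       [ 0.01526662,  0.14640928,  0.98910629,  1.61130684],
       [ 0.        ,  0.        ,  0.        ,  1.        ]])}
```

View pics/scene0.png

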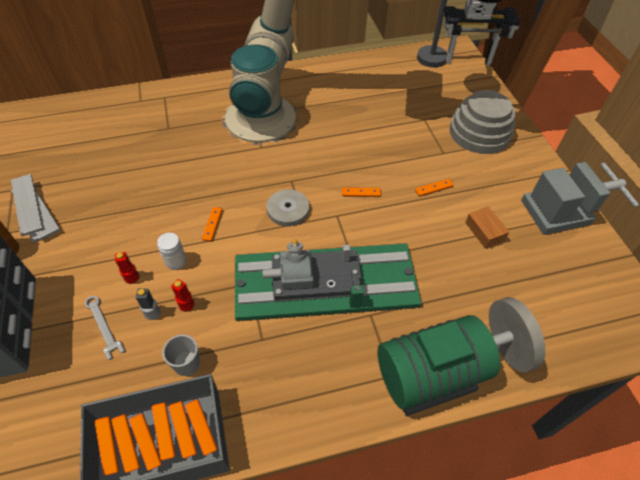

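View pics/top0.png

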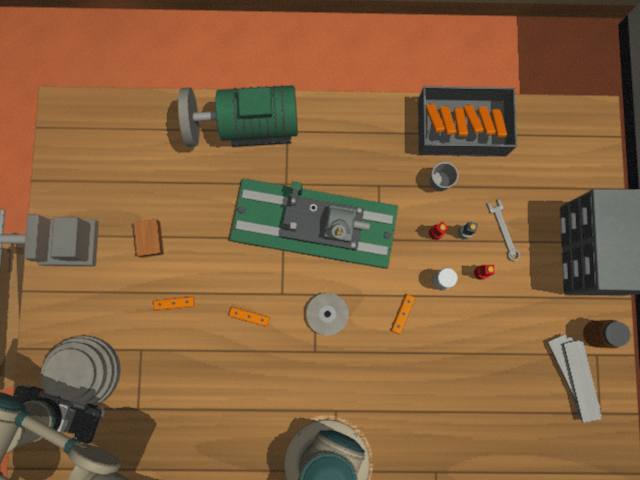

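The scene picture shows three coupler-like things: red at scene (126,267), red at (183,295), and dark grey at (148,303), which is at (469,230) in top. The grey one fits, since the red ones are look-alikes. The carriage is at (315,275) in scene, with the post near (347,254), the spot near (331,283) and the pointer bracket near (357,293). Next I'll measure and view enlarged crops.

```bash
cat > h.py <<'E'
from station import telemetry, eyes, robot
import cv2, numpy as np
from scipy.spatial.transform import Rotation as R
def ray(c,rc):
    k=eyes.get_calibration(c);M=k["mtx"];T=k["cam_to_world"]
    v=np.array([(rc[1]-M[0,2])/M[0,0],-(rc[0]-M[1,2])/M[1,1],-1.])
    return T[:3,3],T[:3,:3]@v
def atz(c,rc,z):
    o,v=ray(c,rc); return o+v*(z-o[2])/v[2]
def proj(c,p):
    k=eyes.get_calibration(c);M=k["mtx"];T=k["cam_to_world"]
    q=T[:3,:3].T@(np.asarray(p)-T[:3,3]); 
    return np.array([M[1,2]+M[1,1]*(-q[1])/(-q[2]), M[0,2]+M[0,0]*q[0]/(-q[2])])
def cloud(c,d):
    k=eyes.get_calibration(c);M=k["mtx"];T=k["cam_to_world"]
    r,cc=np.mgrid[:480,:640]
    P=np.stack([(cc-M[0,2])/M[0,0]*d,-(r-M[1,2])/M[1,1]*d,-d],-1)
    return P@T[:3,:3].T+T[:3,3]
def tri(rcs):
    A=np.zeros((3,3));b=np.zeros(3)
    for c,rc in rcs:
        o,v=ray(c,rc);v=v/np.linalg.norm(v);W=np.eye(3)-np.outer(v,v);A+=W;b+=W@o
    return np.linalg.solve(A,b)
E
python3 - <<'E'
from h import *
Z=dict(grip_post=.088,mark=.05,pointer=.058,nipple_foot=.102,coupler=0.,bed=0.)
for c in ("scene","top"):
    eyes.read_camera(c)
    for q,z in Z.items():
        for r in eyes.pinpoint(c,q)[:4]: print(c,q,np.round(r["location"],1),round(r["confidence"],2),atz(c,r["location"],z).round(4))
    P=cloud(c,np.load(c+"0.npy"))
p=np.load("scene0rgb.npy")[:,:,::-1]; t=np.load("top0rgb.npy")[:,:,::-1]
a=cv2.resize(p[230:325,225:425],(800,380),interpolation=cv2.INTER_CUBIC)
cv2.imwrite("pics/s_bed.png",a)
cv2.imwrite("pics/t_bed.png",cv2.resize(t[170:275,225:405],(800,467),interpolation=cv2.INTER_CUBIC))
cv2.imwrite("pics/cpl.png",np.hstack([cv2.resize(p[240:340,90:210],(400,333),interpolation=cv2.INTER_CUBIC),cv2.resize(t[200:300,415:535][:, :],(400,333),interpolation=cv2.INTER_CUBIC)]))
E
```

```text
scene grip_post [327.2 103.3] 0.73 [ 0.655  -0.4386  0.088 ]
scene grip_post [249.7 345.4] 0.67 [0.5897 0.0905 0.088 ]
scene mark [281.7 332.6] 0.95 [0.6419 0.0475 0.05  ]
scene pointer [279.3 352.2] 0.59 [0.6511 0.09   0.058 ]
scene pointer [282.1 332.1] 0.26 [0.6472 0.0445 0.058 ]
scene nipple_foot [252.7 293.8] 0.93 [ 0.5791 -0.026   0.102 ]
scene nipple_foot [189.8 359.2] 0.66 [0.4364 0.1694 0.102 ]
scene nipple_foot [315.8 152.7] 0.55 [ 0.6614 -0.3374  0.102 ]
scene coupler [312.7 154.2] 0.98 [ 0.5939 -0.3553  0.    ]
scene coupler [279.8 130.9] 0.87 [ 0.4924 -0.4028  0.    ]
scene coupler [301.6 183.4] 0.59 [ 0.5812 -0.2887  0.    ]
scene bed [285.1 326.9] 0.89 [0.6186 0.0419 0.    ]
top grip_post [229.2 291.4] 0.56 [0.5826 0.0969 0.088 ]
top pointer [201.  289.7] 0.64 [0.6614 0.104  0.058 ]
top pointer [309.3 402.5] 0.26 [ 0.3871 -0.1859  0.058 ]
top nipple_foot [202.2 291.8] 0.73 [0.6489 0.0967 0.102 ]
top nipple_foot [228.7 340.2] 0.7 [ 0.5833 -0.0253  0.102 ]
top coupler [230.8 463. ] 0.77 [ 0.5999 -0.3572  0.    ]
top coupler [272. 482.] 0.66 [ 0.4902 -0.4053  0.    ]
top bed [225.  317.7] 0.72 [0.6099 0.0308 0.    ]
```

View pics/s_bed.png

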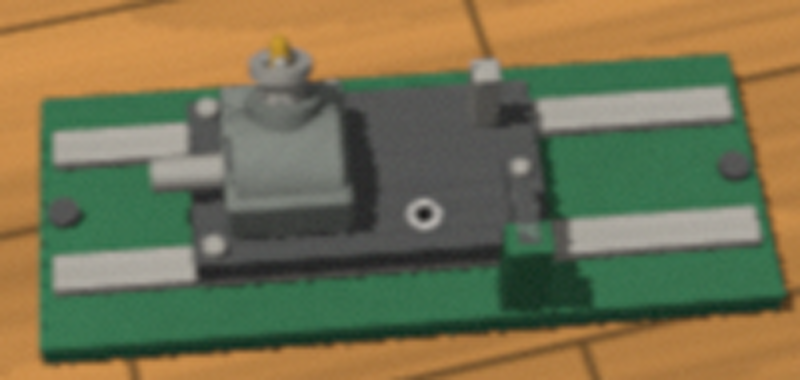

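View pics/t_bed.png

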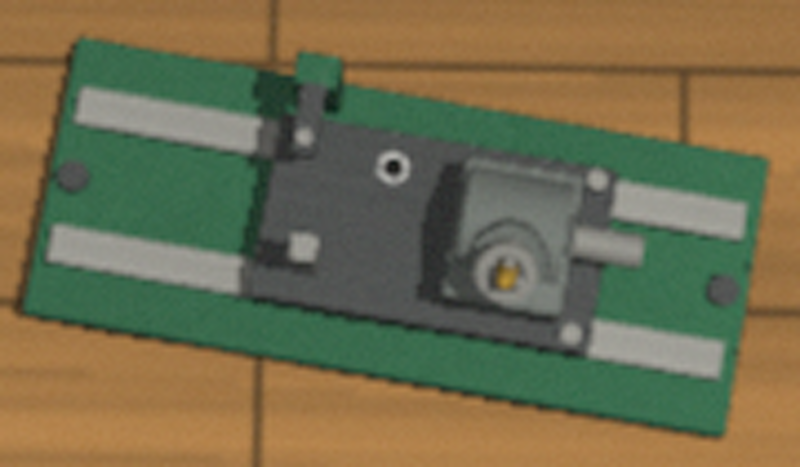

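View pics/cpl.png

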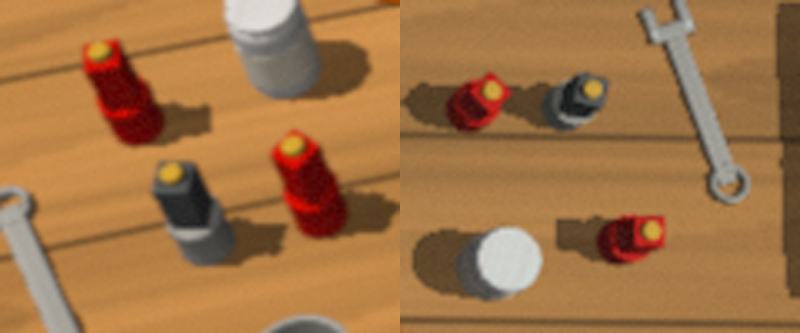

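The crops confirm the grey coupler at scene (148,303), with grey sleeve and grip and no red on it. The drilled spot is at top px (313,207). The pointer's bright head is near top px (293,200). Next I'll refine the bed yaw, heights and coupler pose from depth and color.

```bash
python3 - <<'E'
from h import *
for c in ("top","scene"):
    p=np.load(c+"0rgb.npy"); d=np.load(c+"0.npy"); P=cloud(c,d)
    # bed: green mask
    hsv=cv2.cvtColor(p,cv2.COLOR_RGB2HSV)
    m=(hsv[...,0]>60)&(hsv[...,0]<90)&(hsv[...,1]>100)
    roi=np.zeros_like(m); 
    if c=="top": roi[165:280,220:410]=1
    else: roi[225:330,225:430]=1
    m&=roi; m&=(P[...,2]<.04)
    pts=P[m][:,:2].astype(np.float32); print(c,"green z",np.percentile(P[m][:,2],[5,50,95]).round(4))
    print("rect",cv2.minAreaRect(pts))
    # marks
    if c=="top":
        for nm,rc in dict(ptr=(200,293),mark=(207,313),post=(225,293)).items():
            r,q=rc; print(nm); print(P[r-4:r+5,q-4:q+5,2].round(3))
    # coupler
    b=(slice(285,325),slice(130,165)) if c=="scene" else (slice(215,245),slice(452,485))
    Q=P[b];C=hsv[b]; ok=(Q[...,2]>.004)&(C[...,1]<110)
    for lo,hi in ((.005,.035),(.037,.044),(.05,.085),(.086,.1)):
        s=ok&(Q[...,2]>lo)&(Q[...,2]<hi); print(c,lo,hi,s.sum(),Q[s].mean(0).round(4) if s.any() else None, (Q[s][:,:2].max(0)-Q[s][:,:2].min(0)).round(4) if s.any() else None)
E
```

```text
top green z [0.0166 0.0226 0.0285]
rect ((0.6121471524238586, 0.041018351912498474), (0.41640982031822205, 0.16966284811496735), 80.75396728515625)
ptr
[[0.047 0.051 0.054 0.087 0.088 0.084 0.084 0.089 0.091]
 [0.052 0.05  0.049 0.087 0.086 0.091 0.09  0.092 0.091]
 [0.043 0.048 0.053 0.09  0.094 0.094 0.088 0.088 0.086]
 [0.053 0.049 0.052 0.087 0.089 0.095 0.092 0.091 0.048]
 [0.053 0.046 0.092 0.093 0.1   0.096 0.096 0.086 0.053]
 [0.05  0.047 0.087 0.087 0.094 0.091 0.096 0.093 0.053]
 [0.048 0.048 0.089 0.093 0.092 0.093 0.085 0.087 0.052]
 [0.05  0.055 0.09  0.09  0.091 0.083 0.088 0.086 0.058]
 [0.05  0.053 0.082 0.091 0.086 0.084 0.09  0.051 0.052]]
mark
[[0.055 0.051 0.053 0.049 0.044 0.053 0.051 0.055 0.048]
 [0.049 0.045 0.047 0.048 0.049 0.049 0.051 0.048 0.048]
 [0.05  0.051 0.056 0.053 0.055 0.059 0.053 0.053 0.049]
 [0.051 0.046 0.056 0.055 0.051 0.05  0.05  0.049 0.049]
 [0.053 0.052 0.052 0.053 0.056 0.05  0.057 0.05  0.044]
 [0.053 0.052 0.044 0.048 0.046 0.053 0.051 0.056 0.052]
 [0.049 0.052 0.05  0.054 0.059 0.049 0.05  0.054 0.053]
 [0.053 0.054 0.056 0.051 0.05
[... 541 characters left out ...]
058]
 [0.06  0.085 0.086 0.086 0.092 0.094 0.098 0.09  0.051]]
top 0.005 0.035 42 [ 0.5877 -0.3475  0.0178] [0.0407 0.0239]
top 0.037 0.044 36 [ 0.5902 -0.3505  0.0404] [0.0344 0.0304]
top 0.05 0.085 53 [ 0.5906 -0.3523  0.0699] [0.0337 0.0257]
top 0.086 0.1 51 [ 0.5922 -0.3573  0.0912] [0.0264 0.0273]
scene green z [0.0139 0.0211 0.0245]
rect ((0.6132031083106995, 0.0389687716960907), (0.4136645495891571, 0.1703537255525589), 80.71315002441406)
scene 0.005 0.035 122 [ 0.606  -0.3547  0.0187] [0.0216 0.0341]
scene 0.037 0.044 69 [ 0.6022 -0.355   0.0398] [0.0274 0.035 ]
scene 0.05 0.085 125 [ 0.6021 -0.3564  0.0668] [0.0218 0.0268]
scene 0.086 0.1 69 [ 0.5981 -0.3567  0.0891] [0.0252 0.0267]
```

```bash
python3 - <<'E'
from h import *
d=np.load("top0.npy");P=cloud("top",d)
Z=P[190:250,285:370,2]; 
im=(np.clip(Z/.16,0,1)*255).astype(np.uint8)
cv2.imwrite("pics/tz.png",cv2.resize(cv2.applyColorMap(im,cv2.COLORMAP_JET),(765,540),interpolation=cv2.INTER_NEAREST))
np.set_printoptions(linewidth=250)
print((P[180:215,284:304,2]*1000).round().astype(int))
E
```

```text
[[   8    0    1   -6    1    2   -6    5    5    3   -1    4   -1    1   -7    3   -4    6    2   -5]
 [  -2   -7   -8    5    0   12    7    2    7    1   -1   -2    3   -4    2    4    2    4    1   -2]
 [   1    4   -2   -1   -9   -1    2    6   90   94   90   85   91    7    5   -3    7    3    4    0]
 [  -6    0    0    2   -2   -4    2   -3   90   87   90   89   90   90   85   88   84   82   -1    5]
 [  -7   -1    1   -4   -2    1    3    5   88   88   91   87   87   83   88   93   87   83    3   -1]
 [   4    5    3   -3   -2    1    6    4   86   89   79   87   89   87   86   90   94   80   70    2]
 [  18   23   27   24    2    7    2    2   91   87   94   82   94   81   87   82   89   87   74    7]
 [  20   22   25   24   21   21   19   88   88   89   93   90   89   96   93   87   87   89   61    2]
 [  25   21   25   19   24   28   28   87   87   89   88   87   94   91   89   95   86   89   57    2]
 [  23   33   23   18   21   29   17   86   85   86   88   92   88   92   94   88   86   86   53   17]
 [  20   27   19   21   21   25   28   27   69   90   87   92   88   8
[... 1805 characters left out ...]
   46   51   48   47   55   48   44   52   52   44   46   52   51   53   52   50]
 [  28   23   54   50   54   49   52   49   49   57   49   51   54   52   51   42   53   54   50   48]
 [  20   19   50   46   51 1611   55   51   47   49   41   57   54   48   46   52   48   44   49   52]
 [  16   23   56   51   51   46   54   47   49   50   51   51   55   51   48   52   54   47   45   47]
 [  23   26   52   51   53   49   53   51   54   49   51   50   53   50   49   52   51   53   52   52]
 [  25   17   44   55   50   49   50   55   44   50   49   50   54   49   57   54   58   52   51   51]
 [  17   45   50   54   50   44   51   51   48   53   47   43   56   51   53   53   55   45   48   55]]
```

```bash
cat >> h.py <<'E'
psi=np.radians(-9.27); bx=np.array([np.cos(psi),np.sin(psi),0]); by=np.array([-np.sin(psi),np.cos(psi),0]); bz=np.array([0,0,1.])
def to(target,jaw=None):
    """print tool-frame shift to target and spin for jaw direction (world az deg)"""
    s=telemetry.get_state(); q=s["ee_rot"]; M=R.from_quat([q[1],q[2],q[3],q[0]]).as_matrix()
    d=M.T@(np.asarray(target)-s["eef_pos"])
    print("t",round(s["time"],2),"pos",s["eef_pos"].round(4),"toolz",M[:,2].round(3),"tooly az",round(np.degrees(np.arctan2(M[1,1],M[0,1])),2),"q",s["qpos"].round(3),"w",round(s["grip_width"],4),"F",s["contact_force"].round(1))
    print("shift mm tool xyz BEFORE spin",(d*1000).round(1))
    if jaw is not None:
        a=np.degrees(np.arctan2(M[1,1],M[0,1])); sp=(a-jaw+90)%180-90
        M2=M@R.from_euler('z',np.radians(sp)).as_matrix()
        print("spin deg",round(sp,2),"shift AFTER spin",((M2.T@(np.asarray(target)-s["eef_pos"]))*1000).round(1))
E
python3 - <<'E'
from h import *
t=np.load("top0rgb.npy");s=np.load("scene0rgb.npy")
def bright(p,r0,r1,c0,c1,th):
    g=cv2.cvtColor(p,cv2.COLOR_RGB2GRAY)[r0:r1,c0:c1]; m=g>th; r,c=np.nonzero(m); return np.array([r.mean()+r0,c.mean()+c0]),m.sum()
for c,p,b in (("top",t,(202,213,307,319,110)),("scene",s,(278,290,325,337,130))):
    rc,n=bright(p,*b); print("mark",c,rc.round(2),n,atz(c,rc,.05).round(4))
def uv(p): d=np.asarray(p)-np.array([.6127,.040,0]); return (d@bx).round(4),(d@by).round(4)
P=cloud("top",np.load("top0.npy"))
for nm,(r0,r1,c0,c1,lo,hi) in dict(ptr=(196,206,288,298,.075,.11),post=(222,231,289,299,.09,.11)).items():
    Q=P[r0:r1,c0:c1].reshape(-1,3);Q=Q[(Q[:,2]>lo)&(Q[:,2]<hi)];print(nm,Q.mean(0).round(4),uv(Q.mean(0)))
g=cv2.cvtColor(t,cv2.COLOR_RGB2GRAY);print("top ptr gray");print(g[194:210,286:300]);
print("mark uv",uv(atz("top",(207.5,313.4),.05)),uv(atz("scene",(281.7,332.6),.05)))
m=atz("scene",(281.7,332.6),.05); print("post exp",m-.063*bx+.04*by)
to([.587,.094,.2],80.73)
c=cv2.resize(s[255:305,315:375],(720,600),interpolation=cv2.INTER_CUBIC); cv2.imwrite("pics/ptr.png",c[:,:,::-1])
E
```

```text
mark top [207.28 312.9 ] 39 [0.6475 0.044  0.05  ]
mark scene [283.11 330.61] 36 [0.6443 0.0422 0.05  ]
ptr [0.6568 0.0921 0.0894] (np.float64(0.0352), np.float64(0.0585))
post [0.5897 0.0921 0.0978] (np.float64(-0.0311), np.float64(0.0477))
top ptr gray
[[ 49  57  51  64  78  68  72  83  81  83  86  72  37  31]
 [ 50  52  49  56  70  76  78  83  85  81  81  84  64  61]
 [ 60  55  48  45  46  63  79  79  84  84  79  77  83  84]
 [ 80  67  51  48  45  70  87  84  81  85  78  73  77  74]
 [ 87  74  52  51  50  68  96 101 101  83  78  72  80  80]
 [ 87  77  49  46  45  90 128 139 128  93  77  73  82  78]
 [ 81  69  56  49  46 109 152 153 140 108  73  76  79  81]
 [ 75  60  49  47  46  98 144 153 140 106  78  80  78  81]
 [ 77  57  47  48  59  85 108 124 115  80  76  83  79  80]
 [ 76  53  47  49  59  75  77  76  82  76  71  83  80  82]
 [ 70  52  47  49  51  55  67  74  71  67  73  79  82  81]
 [ 61  48  48  48  43  54  63  61  59  66  79  81  79  84]
 [ 60  66  66  65  65  75  81  84  82  82  82  80  80  81]
 [ 67  82  83  83  80  81  82  82  78  80  82  83  82  81]
 [ 67  82  83  84  83  84  85  84  82  86  84  83  81  81]
 [ 72  82  81  83  82  82  82  80  82  80  82  86  84  84]]
mark uv (np.float64(0.0333), np.float64(0.0081)) (np.float64(0.0276), np.float64(0.0121))
post exp [0.58613727 0.09709966 0.05      ]
t 0.8 pos [0.1577 0.553  0.2245] toolz [ 0.  0. -1.] tooly az 74.08 q [ 1.172  0.276  1.505  0.     1.361 -0.121] w 0.0938 F [ 0.9  1.  -0.6]
shift mm tool xyz BEFORE spin [-538.7 -323.7   24.5]
spin deg -6.65 shift AFTER spin [-497.6 -383.8   24.5]
```

View pics/ptr.png

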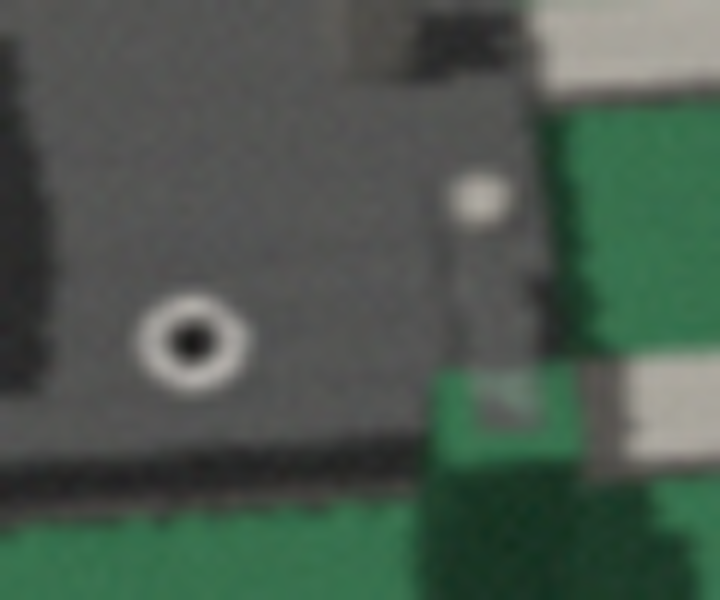

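```bash
python3 - <<'E'
from h import *
def uv(p): d=np.asarray(p)-np.array([.6127,.040,0]); return (d@bx).round(4),(d@by).round(4)
for nm,a,b in (("head",(200.2,293.2),(271.5,355.0)),("mark",(207.4,313.1),(283.3,331.0)),("post?",(225,293.5),(248,346.5)),("nipfoot",(228.7,340.2),(252.7,293.8))):
    p=tri((("top",a),("scene",b))); print(nm,p.round(4),uv(p), proj("top",p).round(1),proj("scene",p).round(1))
# post top centers by grey bright
for c in("top","scene"):
    p=np.load(c+"0rgb.npy");g=cv2.cvtColor(p,cv2.COLOR_RGB2GRAY)
    b=(218,234,286,302) if c=="top" else (240,258,338,354)
    sub=g[b[0]:b[1],b[2]:b[3]];r,q=np.nonzero(sub>125);rc=(r.mean()+b[0],q.mean()+b[2]);print(c,rc,len(r),atz(c,rc,.098).round(4),uv(atz(c,rc,.098)))
E
```

```text
head [0.6553 0.093  0.0956] (np.float64(0.0335), np.float64(0.0592)) [200.3 293.4] [271.5 355.2]
mark [0.6465 0.0429 0.0524] (np.float64(0.0329), np.float64(0.0083)) [207.5 313.3] [283.3 331.2]
post? [0.5919 0.0916 0.0972] (np.float64(-0.0289), np.float64(0.0476)) [225.  293.4] [248.  346.4]
nipfoot [ 0.5824 -0.0259  0.1066] (np.float64(-0.0193), np.float64(-0.0699)) [228.8 340.5] [252.7 294.1]
top (np.float64(225.07407407407408), np.float64(293.14814814814815)) 27 [0.5915 0.0923 0.098 ] (np.float64(-0.0294), np.float64(0.0482))
scene (np.float64(244.0086956521739), np.float64(345.30434782608694)) 115 [0.5812 0.0921 0.098 ] (np.float64(-0.0395), np.float64(0.0464))
```

The numbers agree. In the bed frame the spot is at u=33 mm, v=8 mm. The pointer head is at u=33.5 mm, v=59 mm. The post, at (-30, 48), fits the given offsets. The carriage therefore needs about 51 mm of travel. I'll go above the post with the jaws along the bed's y.

```bash
python3 -m pendant '[{"spin":-6.65,"grip":0.045},{"dx":-0.0314,"dy":-0.024},{"dx":-0.0314,"dy":-0.024},{"dx":-0.0314,"dy":-0.024},{"dx":-0.0314,"dy":-0.024},{"dx":-0.0314,"dy":-0.024},{"dx":-0.0314,"dy":-0.024},{"dx":-0.0314,"dy":-0.024},{"dx":-0.0314,"dy":-0.024},{"dx":-0.0314,"dy":-0.024},{"dx":-0.0314,"dy":-0.024},{"dx":-0.0314,"dy":-0.024},{"dx":-0.0314,"dy":-0.024},{"dx":-0.0314,"dy":-0.024},{"dx":-0.0314,"dy":-0.024},{"dx":-0.0314,"dy":-0.024},{"dx":-0.0314,"dy":-0.024},{"dz":0.0}]' 20; python3 -c "
from h import *
to([.591,.0925,.086],80.73)"
```

```text
t 0.8 pos [0.1577 0.553  0.2245] toolz [ 0.  0. -1.] tooly az 74.08 q [ 1.172  0.276  1.505  0.     1.361 -0.121] w 0.0938 F [ 0.9  1.  -0.6]
shift mm tool xyz BEFORE spin [-543.  -324.   138.5]
spin deg -6.65 shift AFTER spin [-501.8 -384.7  138.5]invalid input
```

```bash
python3 -m pendant '[{"dx":0,"dy":0,"dz":0,"spin":-6.65,"grip":0.045}]' 20; python3 -c "
from h import *
to([.591,.0925,.086],80.73)"
```

```text
time: 0.88
eef_pos: [0.1577, 0.553, 0.2245]
ee_rot: [0.0, 0.08, 0.997, 0.0]
contact_force: [-0.7, -0.2, -0.5]
grip_width: 0.0905
t 0.88 pos [0.1577 0.553  0.2245] toolz [ 0.  0. -1.] tooly az 80.84 q [ 1.172  0.276  1.505  0.     1.361 -0.239] w 0.0905 F [-0.7 -0.2 -0.5]
shift mm tool xyz BEFORE spin [-501.1 -385.7  138.5]
spin deg 0.11 shift AFTER spin [-501.8 -384.7  138.5]
```

```bash
python3 -m pendant '[{"grip":0.045,"dx":-0.0314,"dy":-0.024,"dz":0,"spin":0},{"grip":0.045,"dx":-0.0314,"dy":-0.024,"dz":0,"spin":0},{"grip":0.045,"dx":-0.0314,"dy":-0.024,"dz":0,"spin":0},{"grip":0.045,"dx":-0.0314,"dy":-0.024,"dz":0,"spin":0},{"grip":0.045,"dx":-0.0314,"dy":-0.024,"dz":0,"spin":0},{"grip":0.045,"dx":-0.0314,"dy":-0.024,"dz":0,"spin":0},{"grip":0.045,"dx":-0.0314,"dy":-0.024,"dz":0,"spin":0},{"grip":0.045,"dx":-0.0314,"dy":-0.024,"dz":0,"spin":0},{"grip":0.045,"dx":-0.0314,"dy":-0.024,"dz":0,"spin":0},{"grip":0.045,"dx":-0.0314,"dy":-0.024,"dz":0,"spin":0},{"grip":0.045,"dx":-0.0314,"dy":-0.024,"dz":0,"spin":0},{"grip":0.045,"dx":-0.0314,"dy":-0.024,"dz":0,"spin":0},{"grip":0.045,"dx":-0.0314,"dy":-0.024,"dz":0,"spin":0},{"grip":0.045,"dx":-0.0314,"dy":-0.024,"dz":0,"spin":0},{"grip":0.045,"dx":-0.0314,"dy":-0.024,"dz":0,"spin":0},{"grip":0.045,"dx":-0.0314,"dy":-0.024,"dz":0,"spin":0},{"grip":0.045,"dx":0,"dy":0,"dz":0,"spin":0}]' 20; python3 -c "
from h import *
to([.591,.0925,.086],80.73)"
```

```text
time: 2.3
eef_pos: [0.5969, 0.0874, 0.2238]
ee_rot: [0.002, 0.083, 0.997, -0.002]
contact_force: [0.5, 0.3, 0.1]
grip_width: 0.0447
t 2.3 pos [0.5969 0.0874 0.2238] toolz [ 0.004 -0.004 -1.   ] tooly az 80.43 q [ 0.032  0.317  1.447 -0.004  1.374 -1.371] w 0.0447 F [0.5 0.3 0.1]
shift mm tool xyz BEFORE spin [  7.3   4.5 137.7]
spin deg -0.3 shift AFTER spin [  7.2   4.5 137.7]
```

```bash
python3 -m pendant '[{"grip":0.045,"dx":0,"dy":0,"dz":0.03,"spin":0},{"grip":0.045,"dx":0,"dy":0,"dz":0.03,"spin":0}]'; python3 -c "
from h import *
to([.591,.0925,.086],80.73)
p,d=eyes.read_camera('top');cv2.imwrite('pics/t1.png',cv2.resize(p[150:280,210:410],(800,520))[:,:,::-1])"
```

```text
time: 2.47
eef_pos: [0.5937, 0.0925, 0.1654]
ee_rot: [0.002, 0.082, 0.997, 0.0]
contact_force: [0.4, 1.3, -0.4]
grip_width: 0.0451
t 2.47 pos [0.5937 0.0925 0.1654] toolz [ 0.005  0.001 -1.   ] tooly az 80.63 q [ 0.039  0.349  1.547  0.     1.24  -1.369] w 0.0451 F [ 0.4  1.3 -0.4]
shift mm tool xyz BEFORE spin [ 3.1 -0.5 79.4]
spin deg -0.1 shift AFTER spin [ 3.1 -0.5 79.4]
```

View pics/t1.png

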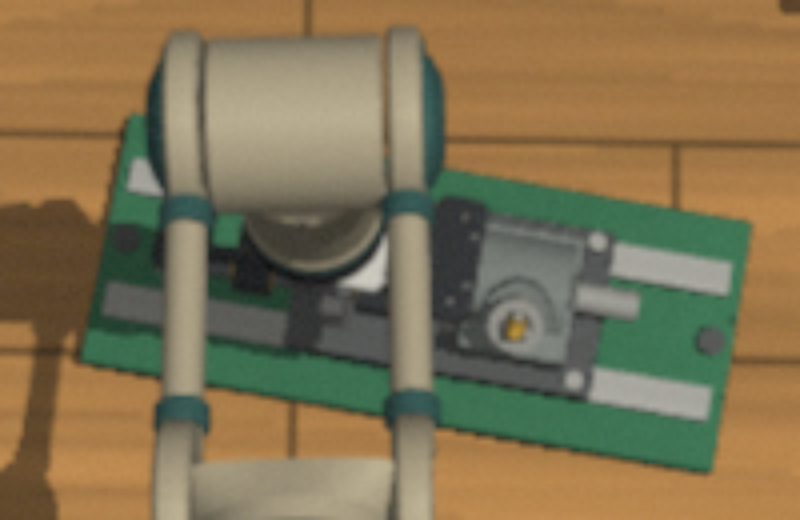

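The arm covers the post in this view; the block and nipple at (515,325) stay clear of the gripper. The TCP is within 3 mm of the target, so I'll go down, close on the post and check.

```bash
python3 -m pendant '[{"grip":0.045,"dx":0.002,"dy":0,"dz":0.027,"spin":0},{"grip":0.045,"dx":0,"dy":0,"dz":0.026,"spin":0},{"grip":0.045,"dx":0,"dy":0,"dz":0.026,"spin":0},{"grip":0.045,"dx":0,"dy":0,"dz":0,"spin":0},{"grip":0.01,"dx":0,"dy":0,"dz":0,"spin":0},{"grip":0.01,"dx":0,"dy":0,"dz":0,"spin":0},{"grip":0.01,"dx":0,"dy":0,"dz":0,"spin":0},{"grip":0.01,"dx":0,"dy":0,"dz":0,"spin":0},{"grip":0.01,"dx":0,"dy":0,"dz":0,"spin":0},{"grip":0.01,"dx":0,"dy":0,"dz":0,"spin":0},{"grip":0.01,"dx":0,"dy":0,"dz":0,"spin":0},{"grip":0.01,"dx":0,"dy":0,"dz":0,"spin":0},{"grip":0.01,"dx":0,"dy":0,"dz":0,"spin":0}]' 15; python3 -c "
from h import *
to([.591,.0925,.086],80.73)"
```

```text
time: 3.6
eef_pos: [0.5907, 0.0923, 0.0872]
ee_rot: [0.001, 0.081, 0.997, -0.001]
contact_force: [-1.3, -2.6, 6.0]
grip_width: 0.0162
t 3.6 pos [0.5907 0.0923 0.0872] toolz [ 0.003 -0.002 -1.   ] tooly az 80.75 q [ 0.04   0.413  1.659 -0.002  1.068 -1.368] w 0.0162 F [-1.3 -2.6  6. ]
shift mm tool xyz BEFORE spin [-0.3  0.2  1.2]
spin deg 0.02 shift AFTER spin [-0.3  0.2  1.2]
```

The jaws closed on the post at 16.2 mm wide. Now I'll slide it 51 mm along +y of the bed, which is tool +y.

```bash
python3 -m pendant '[{"grip":0.01,"dx":0,"dy":0.008,"dz":0,"spin":0},{"grip":0.01,"dx":0,"dy":0.01,"dz":0,"spin":0},{"grip":0.01,"dx":0,"dy":0.01,"dz":0,"spin":0},{"grip":0.01,"dx":0,"dy":0.01,"dz":0,"spin":0},{"grip":0.01,"dx":0,"dy":0.008,"dz":0,"spin":0},{"grip":0.01,"dx":0,"dy":0.004,"dz":0,"spin":0},{"grip":0.01,"dx":0,"dy":0.001,"dz":0,"spin":0},{"grip":0.01,"dx":0,"dy":0,"dz":0,"spin":0},{"grip":0.01,"dx":0,"dy":0,"dz":0,"spin":0},{"grip":0.01,"dx":0,"dy":0,"dz":0,"spin":0}]' 15; python3 -c "
from h import *
T=np.array([.5907,.0923,.086])+.0515*by
to(T,80.73)
for c in ('top','scene'):
  p,d=eyes.read_camera(c)
  b=(160,260,240,380) if c=='top' else (220,330,270,420)
  i=cv2.resize(p[b[0]:b[1],b[2]:b[3]],(400,333 if c=='top' else 293),interpolation=cv2.INTER_CUBIC)[:,:,::-1]
  cv2.imwrite(f'pics/m_{c}.png',cv2.resize(i,None,fx=1.8,fy=1.8))
"
```

```text
time: 4.43
eef_pos: [0.5988, 0.142, 0.0872]
ee_rot: [0.001, 0.081, 0.997, -0.001]
contact_force: [-1.6, -5.5, 5.6]
grip_width: 0.0158
t 4.43 pos [0.5988 0.142  0.0872] toolz [ 0.002 -0.003 -1.   ] tooly az 80.76 q [ 0.122  0.436  1.618 -0.004  1.086 -1.286] w 0.0158 F [-1.6 -5.5  5.6]
shift mm tool xyz BEFORE spin [0.  1.2 1.2]
spin deg 0.03 shift AFTER spin [0.  1.2 1.2]
```

View pics/m_scene.png

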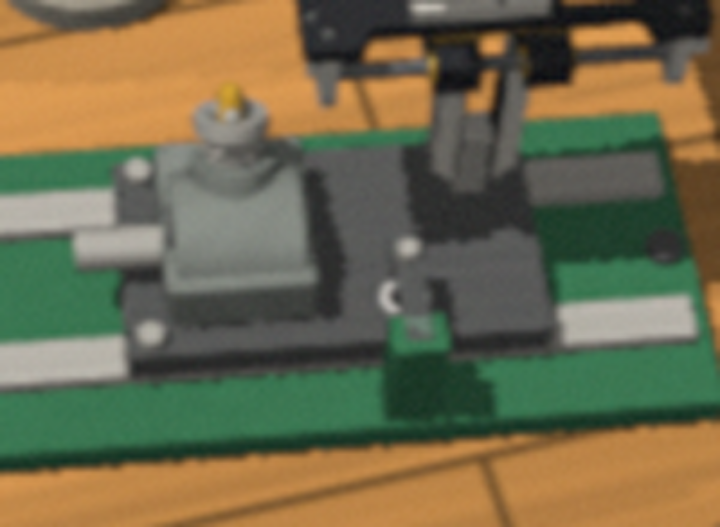

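View pics/m_top.png

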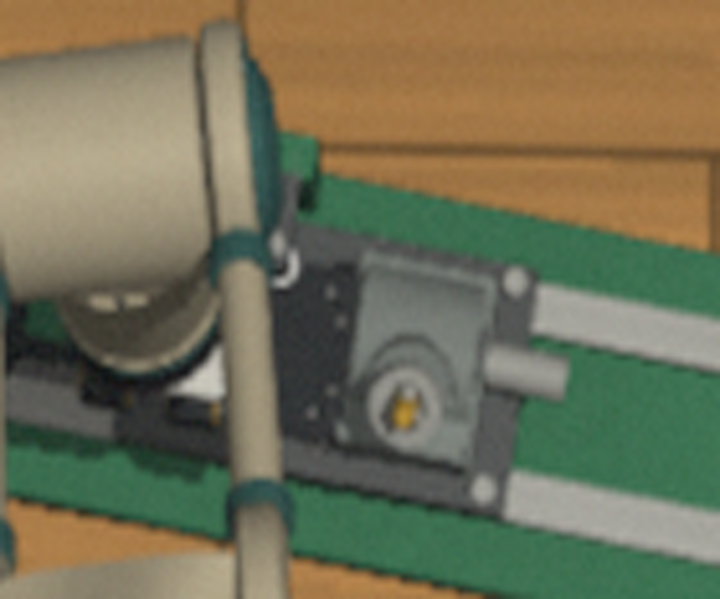

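From the scene camera, the spot has gone under the pointer: the ring is at about (402,297) in the crop, beneath the pointer arm. I'll release, rise and move toward the coupler side, then check from the top view.

```bash
python3 -m pendant '[{"grip":0.045,"dx":0,"dy":0,"dz":0,"spin":0},{"grip":0.045,"dx":0,"dy":0,"dz":0,"spin":0},{"grip":0.045,"dx":0,"dy":0,"dz":0,"spin":0},{"grip":0.045,"dx":0,"dy":0,"dz":0,"spin":0},{"grip":0.045,"dx":0,"dy":0,"dz":-0.02,"spin":0},{"grip":0.045,"dx":0,"dy":0,"dz":-0.03,"spin":0},{"grip":0.045,"dx":0,"dy":0,"dz":-0.04,"spin":0},{"grip":0.045,"dx":0,"dy":0,"dz":-0.04,"spin":0},{"grip":0.07,"dx":0,"dy":-0.038,"dz":-0.01,"spin":0},{"grip":0.07,"dx":0,"dy":-0.04,"dz":0,"spin":0},{"grip":0.07,"dx":0,"dy":-0.04,"dz":0,"spin":0},{"grip":0.07,"dx":0,"dy":-0.04,"dz":0,"spin":0},{"grip":0.07,"dx":0,"dy":-0.04,"dz":0,"spin":0},{"grip":0.07,"dx":0,"dy":-0.04,"dz":0,"spin":0},{"grip":0.07,"dx":0,"dy":-0.04,"dz":0,"spin":0},{"grip":0.07,"dx":0,"dy":-0.04,"dz":0,"spin":0}]'; python3 -c "
from h import *
to([.597,-.354,.2],80.73)
for c in ('top','scene'):
  p,d=eyes.read_camera(c); np.save(c+'1rgb.npy',p);np.save(c+'1.npy',d)
  b=(170,250,260,370) if c=='top' else (230,310,270,380)
  cv2.imwrite(f'pics/n_{c}.png',cv2.resize(p[b[0]:b[1],b[2]:b[3]],(770,560),interpolation=cv2.INTER_CUBIC)[:,:,::-1])
"
```

```text
time: 5.87
eef_pos: [0.5462, -0.1715, 0.2253]
ee_rot: [0.0, 0.081, 0.997, 0.0]
contact_force: [1.2, 0.4, 0.7]
grip_width: 0.0703
t 5.87 pos [ 0.5462 -0.1715  0.2253] toolz [ 0.     0.001 -1.   ] tooly az 80.75 q [-4.260e-01  2.720e-01  1.509e+00  1.000e-03  1.361e+00 -1.836e+00] w 0.0703 F [1.2 0.4 0.7]
shift mm tool xyz BEFORE spin [ -79.5 -172.    25.2]
spin deg 0.02 shift AFTER spin [ -79.6 -172.    25.2]
```

View pics/n_scene.png

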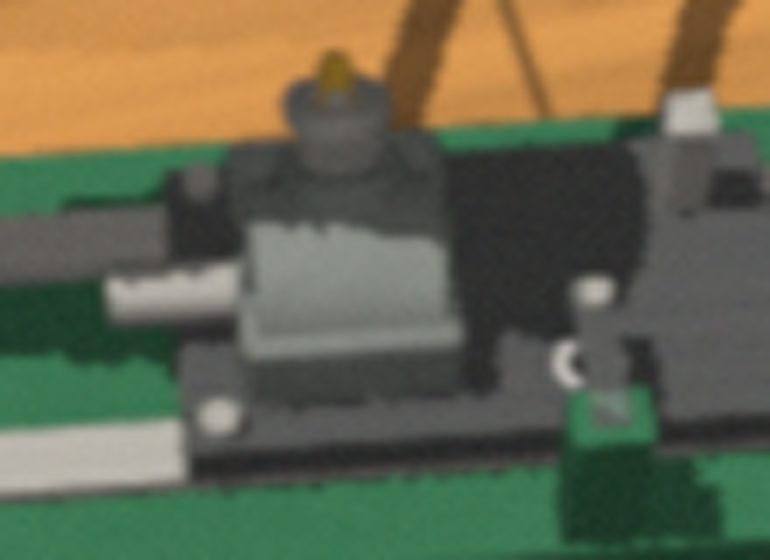

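View pics/n_top.png

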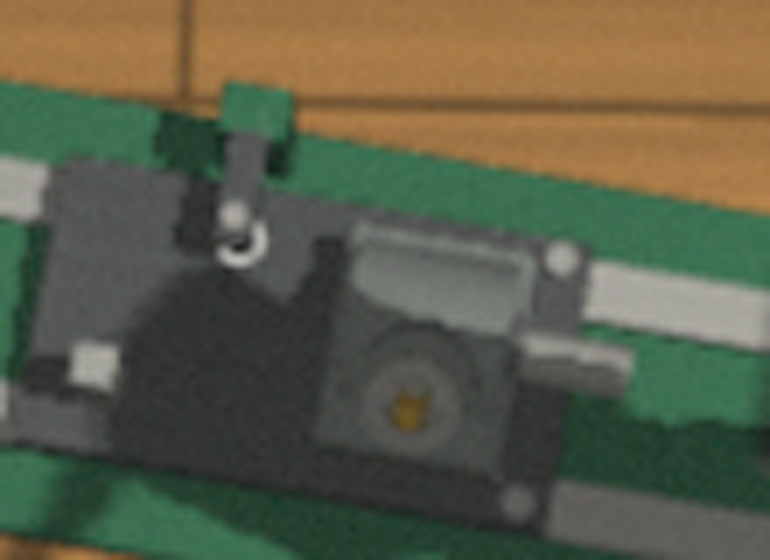

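In the top crop the ring is centred near (243,241) and the pointer head at (234,216). In the scene crop the ring's right half is hidden by the pointer arm. I'll compute the offset, allowing for parallax.

```bash
python3 - <<'E'
from h import *
def uv(p): d=np.asarray(p)-np.array([.6127,.040,0]); return (d@bx).round(4),(d@by).round(4)
mt=(170+241/7,260+243/7); ht=(170+216/7,260+234/7); ms=(230+363/7,270+582/7)
hs=(230+291/7,270+594/7)
h=tri((("top",ht),("scene",hs)));print("head",h,uv(h)); m=atz("top",mt,.05);print("mark top",m,uv(m)); 
P=np.load("top1rgb.npy");g=cv2.cvtColor(P,cv2.COLOR_RGB2GRAY);print(g[197:211,287:302])
for z in (.09,.0956): print(uv(atz("top",ht,z)),uv(atz("scene",hs,z)))
# post based: post top in top view
pt=(170+366/7,260+93/7);q=atz("top",pt,.098);print("post",q,uv(q)," mark exp from post",uv(q+.063*bx-.04*by))
for v in (.055,.0575,.060,.0625):
    e=np.array([.6127,.040,.05])+.033*bx+v*by; print(v,"ring proj scene",proj("scene",e),"top",proj("top",e))
print("ring guess scene", ms)
E
```

```text
head [0.65417878 0.09281499 0.09365393] (np.float64(0.0324), np.float64(0.0588))
mark top [0.65428561 0.09120501 0.05      ] (np.float64(0.0328), np.float64(0.0572))
[[ 51  53  52  49  71  90  86  87  88  82  73  82  80  83  89]
 [ 52  53  53  53  73 101 107 104  87  80  74  84  86  87  84]
 [ 50  50  48  47  92 135 147 135  97  78  79  87  89  84  87]
 [ 48  49  52  48 114 161 165 151 112  75  79  85  83  85  87]
 [ 53  52  51  52 102 152 160 148 112 104 104  82  85  85  84]
 [ 53  49  53  59  86 117 131 120 101 141 146  84  86  84  87]
 [ 51  54  43  67  80  82  81  85  85 150 171  95  85  88  87]
 [ 47  47  49  53  64  73  82  73  60 142 176 105  87  84  84]
 [ 52  50  50  57 109 123  58  36  85 155 165  95  84  84  86]
 [ 64  65  58  67 132 169 153 148 152 155 126  85  83  85  85]
 [ 77  75  69  65  88 142 173 176 155 113  84  83  83  84  85]
 [ 68  65  58  54  52  53  75  87  82  88  84  82  86  82  86]
 [ 56  53  50  48  50  46  52  64  73  81  83  87  89  86  86]
 [ 52  52  52  51  47  46  51  51  65  69  76  85  85  85  86]]
(np.float64(0.0332), np.float64(0.0592)) (np.float64(0.0301), np.float64(0.0592))
(np.float64(0.032), np.float64(0.0588)) (np.float64(0.0336), np.float64(0.0583))
post [0.5978147 0.1420471 0.098    ] (np.float64(-0.0311), np.float64(0.0983))  mark exp from post (np.float64(0.0319), np.float64(0.0583))
0.055 ring proj scene [282.39713559 351.89356526] top [204.50085671 295.57738019]
0.0575 ring proj scene [282.31766541 352.99946984] top [204.3342577  294.62805592]
0.06 ring proj scene [282.2382154  354.10509359] top [204.16766417 293.67876285]
0.0625 ring proj scene [282.15878557 355.21043663] top [204.00107612 292.72950097]
ring guess scene (281.85714285714283, 353.1428571428571)
```

The spot is within about 2 mm of the tip horizontally on every estimate, inside the 6 mm limit, so step 1 is met.

The rows offer no tilt, only shifts and spin about the tool's z. I see two ways to get the 30° lean: the behaviour at the edge of reach ("approached as far as the arm can"), or turning the coupler inside the jaws. I'll test the edge of reach in free air first, along the nipple's lean direction.

```bash
python3 -m pendant '[{"grip":0.07,"dx":-0.039,"dy":0.012,"dz":-0.003,"spin":0},{"grip":0.07,"dx":-0.039,"dy":0.012,"dz":-0.003,"spin":0},{"grip":0.07,"dx":-0.039,"dy":0.012,"dz":-0.003,"spin":0},{"grip":0.07,"dx":-0.039,"dy":0.012,"dz":-0.003,"spin":0},{"grip":0.07,"dx":-0.039,"dy":0.012,"dz":-0.003,"spin":0},{"grip":0.07,"dx":-0.039,"dy":0.012,"dz":-0.003,"spin":0},{"grip":0.07,"dx":-0.03,"dy":0,"dz":0,"spin":0},{"grip":0.07,"dx":-0.03,"dy":0,"dz":0,"spin":0},{"grip":0.07,"dx":-0.02,"dy":0,"dz":0,"spin":0}]'; python3 -c "
from h import *
to([.88,-.1437,.25],80.73)"; python3 -m pendant '[{"grip":0.07,"dx":-0.02,"dy":0,"dz":0,"spin":0},{"grip":0.07,"dx":-0.02,"dy":0,"dz":0,"spin":0},{"grip":0.07,"dx":-0.02,"dy":0,"dz":0,"spin":0},{"grip":0.07,"dx":-0.02,"dy":0,"dz":0,"spin":0}]'; python3 -c "
from h import *
to([.88,-.1437,.25],80.73)"
```

```text
time: 6.72
eef_pos: [0.8707, -0.1476, 0.2415]
ee_rot: [-0.0, 0.08, 0.997, 0.001]
contact_force: [-0.2, 0.2, 0.0]
grip_width: 0.0698
t 6.72 pos [ 0.8707 -0.1476  0.2415] toolz [-0.     0.001 -1.   ] tooly az 80.85 q [-2.470e-01  8.130e-01  5.140e-01  1.000e-03  1.816e+00 -1.658e+00] w 0.0698 F [-0.2  0.2  0. ]
shift mm tool xyz BEFORE spin [-8.6  5.3 -8.5]
spin deg 0.12 shift AFTER spin [-8.6  5.3 -8.5]
time: 7.05
eef_pos: [0.9256, -0.157, 0.2258]
ee_rot: [0.008, 0.08, 0.997, 0.0]
contact_force: [0.2, 0.1, -0.8]
grip_width: 0.0703
t 7.05 pos [ 0.9256 -0.157   0.2258] toolz [ 0.015 -0.001 -1.   ] tooly az 80.81 q [-0.243  0.964  0.224  0.003  1.938 -1.652] w 0.0703 F [ 0.2  0.1 -0.8]
shift mm tool xyz BEFORE spin [ 46.7   5.8 -24.9]
spin deg 0.08 shift AFTER spin [ 46.7   5.8 -24.9]
```

```bash
for i in 1; do python3 -m pendant '[{"grip":0.07,"dx":-0.02,"dy":0,"dz":0,"spin":0},{"grip":0.07,"dx":-0.02,"dy":0,"dz":0,"spin":0},{"grip":0.07,"dx":-0.02,"dy":0,"dz":0,"spin":0},{"grip":0.07,"dx":-0.02,"dy":0,"dz":0,"spin":0}]'; python3 -c "
from h import *
to([.88,-.1437,.25],80.73)";done
```

```text
time: 7.38
eef_pos: [0.9558, -0.163, 0.2136]
ee_rot: [0.04, 0.081, 0.996, -0.004]
contact_force: [-0.4, 0.0, 0.2]
grip_width: 0.0699
t 7.38 pos [ 0.9558 -0.163   0.2136] toolz [ 0.079 -0.013 -0.997] tooly az 80.74 q [-0.243  0.98   0.221  0.006  1.861 -1.65 ] w 0.0699 F [-0.4  0.   0.2]
shift mm tool xyz BEFORE spin [ 74.7   6.9 -42.5]
spin deg 0.01 shift AFTER spin [ 74.7   6.8 -42.5]
```

Pushing past the reach limit tilts the tool outward along the bed's x, which is the direction I need. I'll continue and watch it.

```bash
python3 -m pendant '[{"grip":0.07,"dx":-0.035,"dy":0,"dz":0,"spin":0},{"grip":0.07,"dx":-0.035,"dy":0,"dz":0,"spin":0},{"grip":0.07,"dx":-0.035,"dy":0,"dz":0,"spin":0},{"grip":0.07,"dx":-0.035,"dy":0,"dz":0,"spin":0},{"grip":0.07,"dx":-0.035,"dy":0,"dz":0,"spin":0},{"grip":0.07,"dx":-0.035,"dy":0,"dz":0,"spin":0}]'; python3 -c "
from h import *
to([.88,-.1437,.25],80.73)"
```

```text
time: 7.88
eef_pos: [1.027, -0.1741, 0.1815]
ee_rot: [0.113, 0.08, 0.99, -0.01]
contact_force: [0.0, -0.2, -0.5]
grip_width: 0.07
t 7.88 pos [ 1.027  -0.1741  0.1815] toolz [ 0.222 -0.038 -0.974] tooly az 80.71 q [-0.24   1.022  0.222  0.016  1.671 -1.646] w 0.07 F [ 0.  -0.2 -0.5]
shift mm tool xyz BEFORE spin [ 130.7    6.1 -100.6]
spin deg -0.02 shift AFTER spin [ 130.7    6.2 -100.6]
```

```bash
python3 -m pendant '[{"grip":0.07,"dx":0.03,"dy":0,"dz":-0.03,"spin":0},{"grip":0.07,"dx":0.03,"dy":0,"dz":-0.02,"spin":0},{"grip":0.07,"dx":0.04,"dy":0,"dz":0,"spin":0},{"grip":0.07,"dx":0.04,"dy":0,"dz":0,"spin":0}]'; python3 -c "
from h import *
to([.88,-.1437,.25],80.73)"
```

```text
time: 8.22
eef_pos: [0.8876, -0.1514, 0.1997]
ee_rot: [0.115, 0.08, 0.99, -0.01]
contact_force: [0.8, -0.2, 1.1]
grip_width: 0.0699
t 8.22 pos [ 0.8876 -0.1514  0.1997] toolz [ 0.226 -0.039 -0.973] tooly az 80.72 q [-0.254  0.673  0.917  0.02   1.322 -1.666] w 0.0699 F [ 0.8 -0.2  1.1]
shift mm tool xyz BEFORE spin [ -3.1   6.2 -51. ]
spin deg -0.01 shift AFTER spin [ -3.1   6.2 -51. ]
```

The tilt persists, now 13° toward +bx, so the lean can be dialled in at the reach limit. I should grasp the coupler upright and square, so I'd like to undo these 13° first. I'll fit the planar arm geometry to see what the inner limit does.

```bash
python3 - <<'E'
import numpy as np
from scipy.optimize import least_squares
D=[(.276,1.505,1.361,.158,.553,.2245),(.349,1.547,1.24,.5937,.0925,.1654),(.413,1.659,1.068,.5907,.0923,.0872),(.272,1.509,1.361,.5462,-.1715,.2253),(.813,.514,1.816,.8707,-.1476,.2415),(.964,.224,1.938,.9256,-.157,.2258),(.98,.221,1.861,.9558,-.163,.2136),(1.022,.222,1.671,1.027,-.1741,.1815),(.673,.917,1.322,.8876,-.1514,.1997)]
D=np.array(D);q2,q3,q5,x,y,z=D.T;r=np.hypot(x,y)
def f(p):
    a0,h,L1,L2,L3,e=p;a=q2;b=q2+q3;c=b+q5
    return np.r_[a0+L1*np.sin(a)+L2*np.sin(b)+e*np.cos(b)+L3*np.sin(c)-r, h+L1*np.cos(a)+L2*np.cos(b)-e*np.sin(b)+L3*np.cos(c)-z]
s=least_squares(f,[0,.3,.4,.4,.25,0]);print(s.x.round(4),np.abs(s.fun).max())
a0,h,L1,L2,L3,e=s.x
# inner limit: tool-down feasible region
for zz in (.25,.35,.45):
    for rr in np.arange(.1,.3,.02):
        W=np.array([rr-a0,zz+L3-h]);
        best=None
        for A in np.linspace(-.75,2.08,300):
            for B in np.linspace(.22,2.7,250):
                pass
        AA,BB=np.meshgrid(np.linspace(-.75,2.08,600),np.linspace(.22,2.7,600))
        R=L1*np.sin(AA)+L2*np.sin(AA+BB)+e*np.cos(AA+BB)-W[0];Zz=L1*np.cos(AA)+L2*np.cos(AA+BB)-e*np.sin(AA+BB)-W[1]
        E=np.hypot(R,Zz);k=np.unravel_index(E.argmin(),E.shape);print(zz,round(rr,2),"err",E[k].round(3),"q",AA[k].round(2),BB[k].round(2),(np.pi-AA[k]-BB[k]).round(2))
E
```

```text
[0.0053 0.1381 0.628  0.4201 0.3721 0.0594] 0.0004270627376816716
0.25 0.1 err 0.001 q -0.55 2.1 1.59
0.25 0.12 err 0.001 q -0.5 2.09 1.55
0.25 0.14 err 0.0 q -0.47 2.08 1.53
0.25 0.16 err 0.001 q -0.43 2.07 1.5
0.25 0.18 err 0.001 q -0.39 2.05 1.48
0.25 0.2 err 0.001 q -0.35 2.03 1.46
0.25 0.22 err 0.001 q -0.32 2.02 1.44
0.25 0.24 err 0.001 q -0.28 2.0 1.42
0.25 0.26 err 0.001 q -0.24 1.97 1.41
0.25 0.28 err 0.0 q -0.21 1.95 1.4
0.35 0.1 err 0.001 q -0.55 1.86 1.82
0.35 0.12 err 0.001 q -0.51 1.86 1.8
0.35 0.14 err 0.001 q -0.48 1.85 1.77
0.35 0.16 err 0.0 q -0.44 1.83 1.75
0.35 0.18 err 0.001 q -0.41 1.82 1.73
0.35 0.2 err 0.001 q -0.37 1.81 1.71
0.35 0.22 err 0.001 q -0.34 1.79 1.69
0.35 0.24 err 0.001 q -0.31 1.77 1.67
0.35 0.26 err 0.0 q -0.27 1.75 1.66
0.35 0.28 err 0.0 q -0.24 1.73 1.65
0.45 0.1 err 0.001 q -0.51 1.61 2.04
0.45 0.12 err 0.0 q -0.48 1.61 2.02
0.45 0.14 err 0.001 q -0.45 1.59 1.99
0.45 0.16 err 0.001 q -0.42 1.59 1.97
0.45 0.18 err 0.001 q -0.39 1.57 1.95
0.45 0.2 err 0.001 q -0.36 1.56 1.94
0.45 0.22 err 0.0 q -0.32 1.54 1.92
0.45 0.24 err 0.001 q -0.29 1.52 1.91
0.45 0.26 err 0.001 q -0.26 1.51 1.89
0.45 0.28 err 0.001 q -0.23 1.49 1.88
```

Untilting at an inner limit isn't available. There's a cleaner way: grasp the upright coupler with the tool tilted by θ=15° (jaw axis along the bed's y), then spin the tool 180° about its own axis. The coupler then leans 2θ=30° toward the robot, which is the nipple's axis. The pads stay flat because the relative turn is about the jaw axis. I need about 2° more tilt.

```bash
python3 -m pendant '[{"grip":0.045,"dx":-0.04,"dy":0,"dz":0,"spin":0},{"grip":0.045,"dx":-0.04,"dy":0,"dz":0,"spin":0},{"grip":0.045,"dx":-0.03,"dy":0,"dz":0.02,"spin":0},{"grip":0.045,"dx":-0.03,"dy":0,"dz":0.03,"spin":0},{"grip":0.045,"dx":-0.03,"dy":0,"dz":0,"spin":0}]'; python3 -c "
from h import *
to([.88,-.1437,.25],80.73)"
```

```text
time: 8.63
eef_pos: [1.0324, -0.1744, 0.1509]
ee_rot: [0.106, 0.081, 0.991, -0.008]
contact_force: [4.1, -0.8, -7.2]
grip_width: 0.0455
t 8.63 pos [ 1.0324 -0.1744  0.1509] toolz [ 0.21  -0.033 -0.977] tooly az 80.71 q [-0.24   1.045  0.239  0.018  1.644 -1.645] w 0.0455 F [ 4.1 -0.8 -7.2]
shift mm tool xyz BEFORE spin [ 130.8    5.9 -129.8]
spin deg -0.02 shift AFTER spin [ 130.8    5.9 -129.8]
```

```bash
python3 - <<'E'
from h import *
yc={}
for c,b in (("top",(220,240,455,480)),("scene",(285,300,138,158))):
    p=np.load(c+"1rgb.npy");hsv=cv2.cvtColor(p,cv2.COLOR_RGB2HSV)
    m=(hsv[...,0]>15)&(hsv[...,0]<35)&(hsv[...,1]>100)&(hsv[...,2]>90)
    s=m[b[0]:b[1],b[2]:b[3]];
    n,l,st,ce=cv2.connectedComponentsWithStats(s.astype(np.uint8));print(c,[(st[i,4],ce[i]+[b[2],b[0]]) for i in range(1,n)])
    big=cv2.resize(p[b[0]-10:b[1]+15,b[2]-12:b[3]+12],None,fx=12,fy=12,interpolation=cv2.INTER_CUBIC); cv2.imwrite(f"pics/c_{c}.png",big[:540,:780,::-1])
E
```

```text
top [(np.int32(93), array([474.3655914 , 231.83870968])), (np.int32(29), array([472.4137931 , 226.27586207]))]
scene [(np.int32(134), array([147.1641791 , 290.53731343])), (np.int32(2), array([156.5, 285. ])), (np.int32(2), array([157. , 287.5]))]
```

View pics/c_top.png

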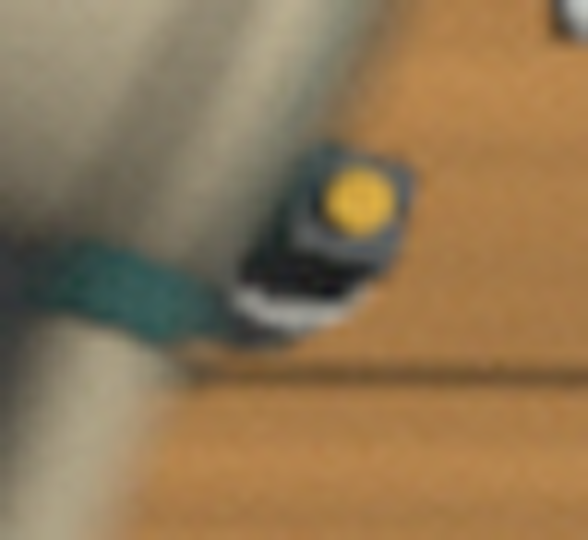

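View pics/c_scene.png

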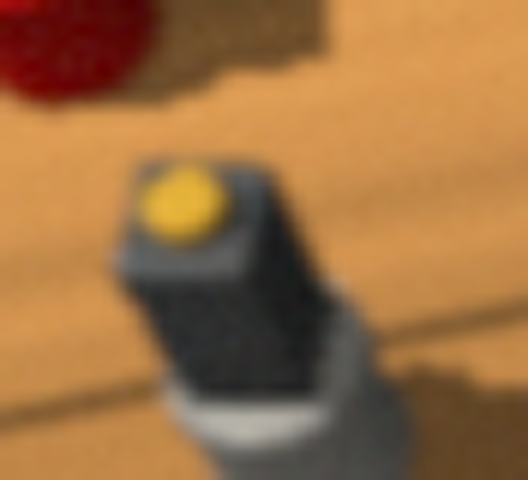

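The top crop shows the coupler's square turned about -16° (sides at about 74°), within 7° of the jaw line, so the jaws will square it up. The stub is at top (226.7,473.2) and scene (292.1,141.4).

```bash
python3 -c "
from h import *
p=tri((('top',(226.7,473.2)),('scene',(292.1,141.4))));print(p, atz('top',(226.7,473.2),.096), atz('scene',(292.1,141.4),.096))
"; python3 -m pendant '[{"grip":0.045,"dx":-0.035,"dy":0,"dz":-0.012,"spin":0},{"grip":0.045,"dx":-0.035,"dy":0,"dz":-0.012,"spin":0},{"grip":0.045,"dx":0,"dy":0,"dz":0,"spin":0}]'; python3 -c "
from h import *
to([.88,-.1437,.25],80.73)"
```

```text
[ 0.59461258 -0.35932732  0.09461554] [ 0.59437996 -0.35990485  0.096     ] [ 0.59569835 -0.35807341  0.096     ]
time: 8.88
eef_pos: [1.0506, -0.1774, 0.2062]
ee_rot: [0.155, 0.08, 0.985, -0.014]
contact_force: [-0.3, 0.3, 0.8]
grip_width: 0.0449
t 8.88 pos [ 1.0506 -0.1774  0.2062] toolz [ 0.304 -0.052 -0.951] tooly az 80.72 q [-0.24   1.006  0.22   0.022  1.603 -1.645] w 0.0449 F [-0.3  0.3  0.8]
shift mm tool xyz BEFORE spin [151.8   5.6 -95.2]
spin deg -0.01 shift AFTER spin [151.8   5.6 -95.2]
```

The tool overshot to 18°. A better variant needs no spin trick. With the jaws closing *along* the tilt direction (spin 90°), clamping pulls the coupler flush with the tilted pads, so its axis matches the tool's. Then I stretch the tool on to 30°. I'll pick the coupler that way.

```bash
python3 -c "
from h import *
to([.595,-.3585,.2],80.73)
to([.595,-.3585,.2],-9.3)"
```

```text
t 8.88 pos [ 1.0506 -0.1774  0.2062] toolz [ 0.304 -0.052 -0.951] tooly az 80.72 q [-0.24   1.006  0.22   0.022  1.603 -1.645] w 0.0449 F [-0.3  0.3  0.8]
shift mm tool xyz BEFORE spin [ 402.1 -252.2 -123. ]
spin deg -0.01 shift AFTER spin [ 402.1 -252.1 -123. ]
t 8.88 pos [ 1.0506 -0.1774  0.2062] toolz [ 0.304 -0.052 -0.951] tooly az 80.72 q [-0.24   1.006  0.22   0.022  1.603 -1.645] w 0.0449 F [-0.3  0.3  0.8]
shift mm tool xyz BEFORE spin [ 402.1 -252.2 -123. ]
spin deg -89.98 shift AFTER spin [ 252.4  402.  -123. ]
```

```bash
python3 -m pendant '[{"grip":0.06,"dx":0.03,"dy":-0.019,"dz":-0.012,"spin":0},{"grip":0.06,"dx":0.031,"dy":-0.0194,"dz":-0.012,"spin":0},{"grip":0.06,"dx":0.031,"dy":-0.0194,"dz":-0.012,"spin":0},{"grip":0.06,"dx":0.031,"dy":-0.0194,"dz":-0.012,"spin":0},{"grip":0.06,"dx":0.031,"dy":-0.0194,"dz":-0.012,"spin":0},{"grip":0.06,"dx":0.031,"dy":-0.0194,"dz":-0.012,"spin":0},{"grip":0.06,"dx":0.031,"dy":-0.0194,"dz":-0.01,"spin":0},{"grip":0.06,"dx":0.031,"dy":-0.0194,"dz":-0.01,"spin":0},{"grip":0.06,"dx":0.031,"dy":-0.0194,"dz":-0.01,"spin":0},{"grip":0.06,"dx":0.031,"dy":-0.0194,"dz":-0.01,"spin":0},{"grip":0.06,"dx":0.031,"dy":-0.0194,"dz":-0.005,"spin":0},{"grip":0.06,"dx":0.031,"dy":-0.0194,"dz":0,"spin":0},{"grip":0.06,"dx":0.031,"dy":-0.0194,"dz":0,"spin":0}]' && python3 -m pendant '[{"grip":0.06,"dx":0,"dy":0,"dz":0,"spin":6.92},{"grip":0.06,"dx":0,"dy":0,"dz":0,"spin":6.92},{"grip":0.06,"dx":0,"dy":0,"dz":0,"spin":6.92},{"grip":0.06,"dx":0,"dy":0,"dz":0,"spin":6.92},{"grip":0.06,"dx":0,"dy":0,"dz":0,"spin":6.92},{"grip":0.06,"dx":0,"dy":0,"dz":0,"spin":6.92},{"grip":0.06,"dx":0,"dy":0,"dz":0,"spin":6.92},{"grip":0.06,"dx":0,"dy":0,"dz":0,"spin":6.92},{"grip":0.06,"dx":0,"dy":0,"dz":0,"spin":6.92},{"grip":0.06,"dx":0,"dy":0,"dz":0,"spin":6.92},{"grip":0.06,"dx":0,"dy":0,"dz":0,"spin":6.92},{"grip":0.06,"dx":0,"dy":0,"dz":0,"spin":6.92},{"grip":0.06,"dx":0,"dy":0,"dz":0,"spin":6.92},{"grip":0.06,"dx":0,"dy":0,"dz":0,"spin":0}]'; python3 -c "
from h import *
to([.595,-.3585,.065],-9.3)"
```

```text
time: 9.97
eef_pos: [0.6059, -0.3587, 0.2]
ee_rot: [0.157, 0.079, 0.984, -0.018]
contact_force: [0.7, -0.3, 0.2]
grip_width: 0.0602
time: 11.13
eef_pos: [0.6072, -0.358, 0.1988]
ee_rot: [0.123, 0.752, 0.64, 0.098]
contact_force: [-0.2, 0.6, 0.0]
grip_width: 0.06
t 11.13 pos [ 0.6072 -0.358   0.1988] toolz [ 0.304 -0.059 -0.951] tooly az -9.16 q [-0.713  0.336  1.527  0.183  1.01  -0.628] w 0.06 F [-0.2  0.6  0. ]
shift mm tool xyz BEFORE spin [ -1.2 -52.9 123.5]
spin deg 0.14 shift AFTER spin [ -1.3 -52.9 123.5]
```

```bash
python3 -m pendant '[{"grip":0.06,"dx":-0.001,"dy":-0.0110,"dz":0.0245,"spin":0},{"grip":0.06,"dx":0,"dy":-0.0110,"dz":0.0245,"spin":0},{"grip":0.06,"dx":0,"dy":-0.011,"dz":0.0245,"spin":0},{"grip":0.06,"dx":0,"dy":0,"dz":0,"spin":0}]'; python3 -c "
from h import *
to([.595,-.3585,.065],-9.3)
p,d=eyes.read_camera('scene');cv2.imwrite('pics/g1.png',cv2.resize(p[220:340,70:230],(800,600),interpolation=cv2.INTER_CUBIC)[:,:,::-1])
p,d=eyes.read_camera('top');cv2.imwrite('pics/g1t.png',cv2.resize(p[180:280,410:540],(780,600),interpolation=cv2.INTER_CUBIC)[:,:,::-1])
"
```

```text
time: 11.47
eef_pos: [0.5934, -0.3546, 0.1094]
ee_rot: [0.115, 0.752, 0.642, 0.096]
contact_force: [-0.0, 1.0, -0.7]
grip_width: 0.0603
t 11.47 pos [ 0.5934 -0.3546  0.1094] toolz [ 0.292 -0.049 -0.955] tooly az -9.01 q [-0.724  0.398  1.667  0.213  0.831 -0.691] w 0.0603 F [-0.   1.  -0.7]
shift mm tool xyz BEFORE spin [ -3.5 -11.   43.1]
spin deg 0.29 shift AFTER spin [ -3.6 -11.   43.1]
```

View pics/g1.png

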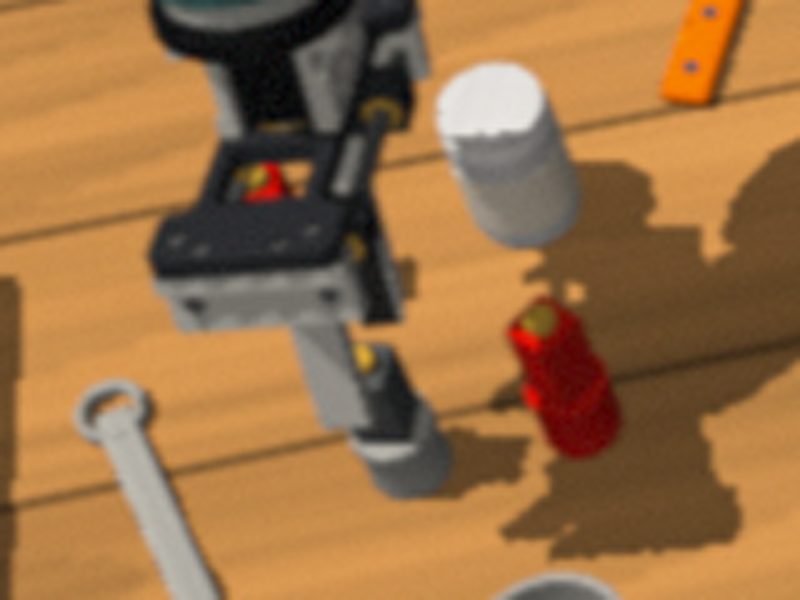

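View pics/g1t.png

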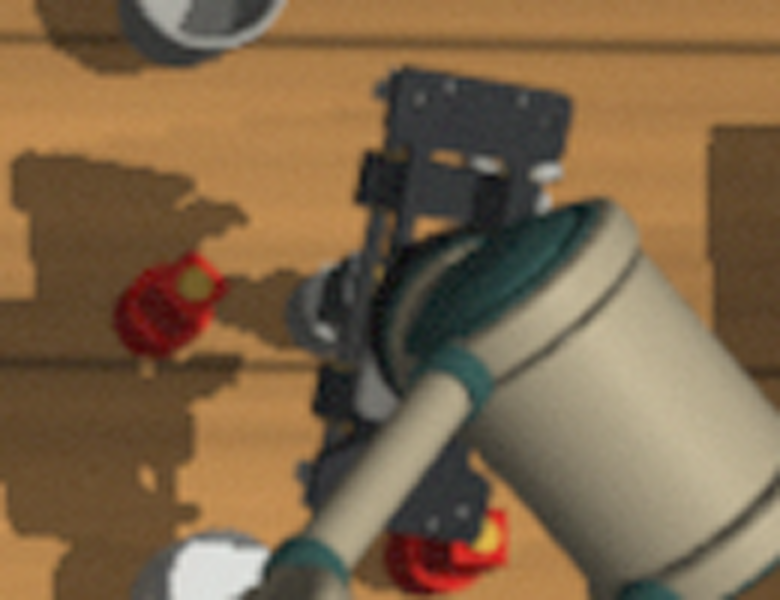

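```bash
python3 -c "
from h import *
s=telemetry.get_state();q=s['ee_rot'];M=R.from_quat([q[1],q[2],q[3],q[0]]).as_matrix();p=s['eef_pos']
print(p, M.round(3))
for sx in (-8,0,8):
  f=p+M@np.array([sx*1e-3,.030,.019]);print(sx,f.round(3),proj('scene',f).round(1),((proj('scene',f)-[220,70])*5).round())
print('stub', (proj('scene',[.5946,-.3593,.096])-[220,70])*5, 'shoulder c',(proj('scene',[.5946,-.3593,.04])-[220,70])*5,'base',(proj('scene',[.5946,-.3593,.0])-[220,70])*5)
"
```

```text
[ 0.59646614 -0.35671422  0.11344983] [[ 0.159  0.941  0.297]
 [ 0.987 -0.15  -0.053]
 [-0.006  0.302 -0.953]]
-8 [ 0.629 -0.37   0.104] [305.  135.1] [425. 325.]
0 [ 0.63  -0.362  0.104] [304.7 139.1] [424. 345.]
8 [ 0.632 -0.354  0.104] [304.4 143. ] [422. 365.]
stub [358.91353242 353.88637511] shoulder c [423.64298903 388.79999795] base [466.71114881 412.03000119]
```

The fingertip and coupler project where I expect, so the coupler is confirmed at about (0.595,-0.359). Now I'll descend and clamp.

```bash
python3 -c "
from h import *
to([.5946,-.3593,.065])"; python3 -m pendant '[{"grip":0.06,"dx":-0.0025,"dy":-0.008,"dz":0.023,"spin":0},{"grip":0.06,"dx":0,"dy":-0.008,"dz":0.022,"spin":0},{"grip":0.06,"dx":0,"dy":0,"dz":0,"spin":0},{"grip":0.06,"dx":0,"dy":0,"dz":0,"spin":0}]'; python3 -c "
from h import *
to([.5946,-.3593,.065])"
```

```text
t 11.57 pos [ 0.5965 -0.3567  0.1134] toolz [ 0.297 -0.053 -0.953] tooly az -9.05 q [-0.724  0.397  1.661  0.214  0.831 -0.689] w 0.0601 F [0.4 0.3 0.8]
shift mm tool xyz BEFORE spin [ -2.6 -16.   45.8]
time: 11.9
eef_pos: [0.5941, -0.3587, 0.0644]
ee_rot: [0.117, 0.753, 0.641, 0.097]
contact_force: [0.0, 0.2, 0.8]
grip_width: 0.0601
t 11.9 pos [ 0.5941 -0.3587  0.0644] toolz [ 0.296 -0.052 -0.954] tooly az -9.13 q [-0.729  0.447  1.718  0.24   0.729 -0.729] w 0.0601 F [0.  0.2 0.8]
shift mm tool xyz BEFORE spin [-0.5  0.7 -0.4]
```

```bash
python3 -m pendant '[{"grip":0.015,"dx":0,"dy":0,"dz":0,"spin":0},{"grip":0.015,"dx":0,"dy":0,"dz":0,"spin":0},{"grip":0.015,"dx":0,"dy":0,"dz":0,"spin":0},{"grip":0.015,"dx":0,"dy":0,"dz":0,"spin":0},{"grip":0.015,"dx":0,"dy":0,"dz":0,"spin":0},{"grip":0.015,"dx":0,"dy":0,"dz":0,"spin":0},{"grip":0.015,"dx":0,"dy":0,"dz":0,"spin":0},{"grip":0.015,"dx":0,"dy":0,"dz":0,"spin":0},{"grip":0.015,"dx":0,"dy":0,"dz":0,"spin":0},{"grip":0.015,"dx":0,"dy":0,"dz":0,"spin":0}]' 10; python3 -m pendant '[{"grip":0.015,"dx":0,"dy":0.0012,"dz":-0.0038,"spin":0},{"grip":0.015,"dx":0,"dy":0.0012,"dz":-0.0038,"spin":0},{"grip":0.015,"dx":0,"dy":0,"dz":0,"spin":0},{"grip":0.015,"dx":0,"dy":0,"dz":0,"spin":0}]' 40; python3 -c "
from h import *
to([.5946,-.3593,.065])
p,d=eyes.read_camera('scene');cv2.imwrite('pics/g2.png',cv2.resize(p[220:340,70:230],(800,600),interpolation=cv2.INTER_CUBIC)[:,:,::-1])
"
```

```text
time: 12.73
eef_pos: [0.5937, -0.3587, 0.0643]
ee_rot: [0.117, 0.753, 0.641, 0.097]
contact_force: [-2.1, 1.2, 6.3]
grip_width: 0.0352
time: 13.07
eef_pos: [0.5929, -0.3577, 0.0699]
ee_rot: [0.115, 0.753, 0.641, 0.097]
contact_force: [-1.3, 0.3, -3.0]
grip_width: 0.0237
t 13.07 pos [ 0.5929 -0.3577  0.0699] toolz [ 0.293 -0.05  -0.955] tooly az -9.19 q [-0.729  0.44   1.712  0.236  0.745 -0.722] w 0.0237 F [-1.3  0.3 -3. ]
shift mm tool xyz BEFORE spin [-1.3  0.4  5.3]
```

View pics/g2.png

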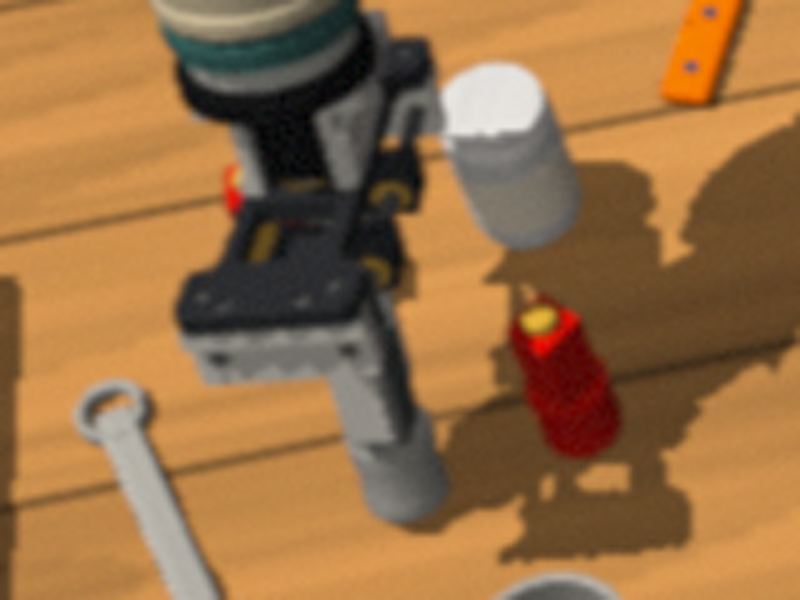

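The jaws read 23.7 mm, and in the crop the coupler leans flush with the fingers: the sleeve at (405,470) is in line with the finger. I'll raise the grip force, lift, and go to the reach edge along the bed's x direction.

```bash
python3 -m pendant '[{"grip":0.015,"dx":0,"dy":0.004,"dz":-0.013,"spin":0},{"grip":0.015,"dx":0,"dy":0.01,"dz":-0.032,"spin":0},{"grip":0.015,"dx":0,"dy":0.011,"dz":-0.035,"spin":0},{"grip":0.015,"dx":0,"dy":0.011,"dz":-0.035,"spin":0},{"grip":0.015,"dx":0,"dy":0.008,"dz":-0.025,"spin":0},{"grip":0.015,"dx":0.0234,"dy":0.0277,"dz":0.0086,"spin":0},{"grip":0.015,"dx":0.0234,"dy":0.0277,"dz":0.0086,"spin":0},{"grip":0.015,"dx":0.0234,"dy":0.0277,"dz":0.0086,"spin":0},{"grip":0.015,"dx":0.0234,"dy":0.0277,"dz":0.0086,"spin":0},{"grip":0.015,"dx":0.0234,"dy":0.0277,"dz":0.0086,"spin":0},{"grip":0.015,"dx":0.0234,"dy":0.0277,"dz":0.0086,"spin":0},{"grip":0.015,"dx":0.0234,"dy":0.0277,"dz":0.0086,"spin":0},{"grip":0.015,"dx":0.0234,"dy":0.0277,"dz":0.0086,"spin":0},{"grip":0.015,"dx":0.0234,"dy":0.0277,"dz":0.0086,"spin":0},{"grip":0.015,"dx":0.0234,"dy":0.0277,"dz":0.0086,"spin":0},{"grip":0.015,"dx":0.0234,"dy":0.0277,"dz":0.0086,"spin":0},{"grip":0.015,"dx":0,"dy":0,"dz":0,"spin":0}]' 55; python3 -c "
from h import *
to([1.04,-.17,.23],-9.27)"
```

```text
time: 14.53
eef_pos: [0.9549, -0.1478, 0.211]
ee_rot: [0.113, 0.751, 0.643, 0.099]
contact_force: [0.2, 0.9, -3.0]
grip_width: 0.0234
t 14.53 pos [ 0.9549 -0.1478  0.211 ] toolz [ 0.294 -0.043 -0.955] tooly az -8.95 q [-0.236  0.75   0.754  0.027  1.338 -0.082] w 0.0234 F [ 0.2  0.9 -3. ]
shift mm tool xyz BEFORE spin [-8.7 89.3  7.8]
spin deg 0.32 shift AFTER spin [-8.2 89.3  7.8]
```

```bash
python3 -m pendant '[{"grip":0.015,"dx":-0.005,"dy":0.035,"dz":0.005,"spin":0},{"grip":0.015,"dx":-0.005,"dy":0.035,"dz":0.005,"spin":0},{"grip":0.015,"dx":-0.002,"dy":0.025,"dz":0,"spin":0},{"grip":0.015,"dx":0,"dy":0.03,"dz":-0.01,"spin":0},{"grip":0.015,"dx":0,"dy":0,"dz":0,"spin":0}]' ; python3 -c "
from h import *
to([1.04,-.17,.23],-9.27)"
```

```text
time: 14.95
eef_pos: [1.0385, -0.1803, 0.2331]
ee_rot: [0.121, 0.752, 0.64, 0.102]
contact_force: [0.1, -0.2, -1.7]
grip_width: 0.0238
t 14.95 pos [ 1.0385 -0.1803  0.2331] toolz [ 0.307 -0.051 -0.95 ] tooly az -9.22 q [-0.247  0.975  0.226  0.026  1.625 -0.08 ] w 0.0238 F [ 0.1 -0.2 -1.7]
shift mm tool xyz BEFORE spin [10.4 -1.1  2.9]
spin deg 0.05 shift AFTER spin [10.4 -1.1  2.9]
```

```bash
python3 -m pendant '[{"grip":0.015,"dx":0,"dy":0.03,"dz":-0.01,"spin":0},{"grip":0.015,"dx":0,"dy":0.03,"dz":-0.01,"spin":0},{"grip":0.015,"dx":0,"dy":0,"dz":0,"spin":0}]' ; python3 -c "
from h import *
to([1.04,-.17,.23],-9.27)"
```

```text
time: 15.2
eef_pos: [1.0486, -0.1809, 0.2686]
ee_rot: [0.146, 0.748, 0.636, 0.122]
contact_force: [0.4, -0.1, -1.9]
grip_width: 0.0234
t 15.2 pos [ 1.0486 -0.1809  0.2686] toolz [ 0.368 -0.063 -0.928] tooly az -9.15 q [-0.246  0.948  0.22   0.029  1.591 -0.08 ] w 0.0234 F [ 0.4 -0.1 -1.9]
shift mm tool xyz BEFORE spin [  9.5 -23.9  31.9]
spin deg 0.12 shift AFTER spin [  9.4 -23.9  31.9]
```

```bash
python3 -m pendant '[{"grip":0.015,"dx":0,"dy":0.03,"dz":-0.006,"spin":0},{"grip":0.015,"dx":0,"dy":0.03,"dz":-0.006,"spin":0},{"grip":0.015,"dx":0,"dy":0.03,"dz":-0.006,"spin":0},{"grip":0.015,"dx":0,"dy":0,"dz":0,"spin":0},{"grip":0.015,"dx":0,"dy":0,"dz":0,"spin":0}]' ; python3 -c "
from h import *
to([1.04,-.17,.23],-9.27)"
```

```text
time: 15.62
eef_pos: [1.0657, -0.1833, 0.2834]
ee_rot: [0.168, 0.743, 0.632, 0.141]
contact_force: [0.3, 0.1, -3.4]
grip_width: 0.0234
t 15.62 pos [ 1.0657 -0.1833  0.2834] toolz [ 0.422 -0.072 -0.904] tooly az -9.16 q [-0.246  0.942  0.221  0.033  1.538 -0.079] w 0.0234 F [ 0.3  0.1 -3.4]
shift mm tool xyz BEFORE spin [  9.2 -47.7  36.4]
spin deg 0.11 shift AFTER spin [  9.1 -47.7  36.4]
```

```bash
python3 -m pendant '[{"grip":0.015,"dx":0,"dy":0.035,"dz":0,"spin":0},{"grip":0.015,"dx":0,"dy":0.035,"dz":0,"spin":0},{"grip":0.015,"dx":0,"dy":0.025,"dz":0,"spin":0},{"grip":0.015,"dx":0,"dy":0,"dz":0,"spin":0},{"grip":0.015,"dx":0,"dy":0,"dz":0,"spin":0}]' ; python3 -c "
from h import *
to([1.04,-.17,.23],-9.27)"
```

```text
time: 16.03
eef_pos: [1.0893, -0.1866, 0.2923]
ee_rot: [0.194, 0.737, 0.627, 0.162]
contact_force: [0.8, -0.4, -2.3]
grip_width: 0.0236
t 16.03 pos [ 1.0893 -0.1866  0.2923] toolz [ 0.482 -0.082 -0.872] tooly az -9.15 q [-0.245  0.945  0.221  0.037  1.467 -0.078] w 0.0236 F [ 0.8 -0.4 -2.3]
shift mm tool xyz BEFORE spin [  8.6 -75.2  29.2]
spin deg 0.12 shift AFTER spin [  8.5 -75.2  29.2]
```

The tool tilt is now 29.3° at azimuth -9.7°; the nipple should be 30° at -9.3°. Next I'll locate the nipple precisely and check the coupler in the hand.

```bash
python3 - <<'E'
from h import *
for c in ("top","scene"):
    p,d=eyes.read_camera(c); np.save(c+"2rgb.npy",p);np.save(c+"2.npy",d)
    for r in eyes.pinpoint(c,"nipple_foot")[:3]: print(c,np.round(r["location"],1),round(r["confidence"],2))
    cv2.imwrite(f"pics/f_{c}.png",p[:,:,::-1])
    b=(205,245,295,345) if c=="top" else (232,272,295,345)
    cv2.imwrite(f"pics/nip_{c}.png",cv2.resize(p[b[0]:b[1],b[2]:b[3]],(750,600),interpolation=cv2.INTER_CUBIC)[:,:,::-1])
E
```

```text
scene [249.9 316.5] 0.56
```

View pics/f_scene.png

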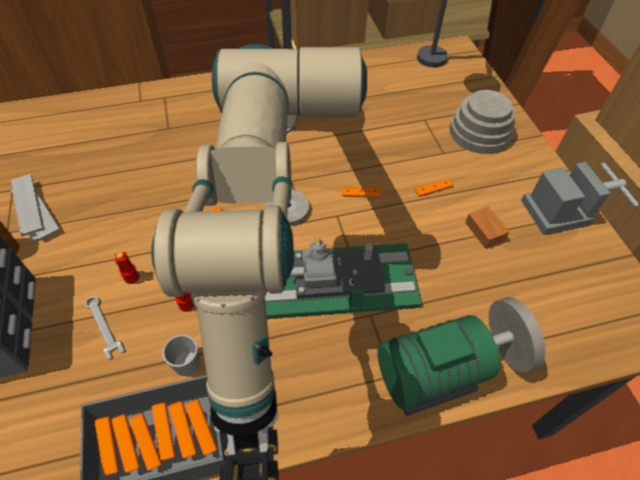

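View pics/nip_top.png

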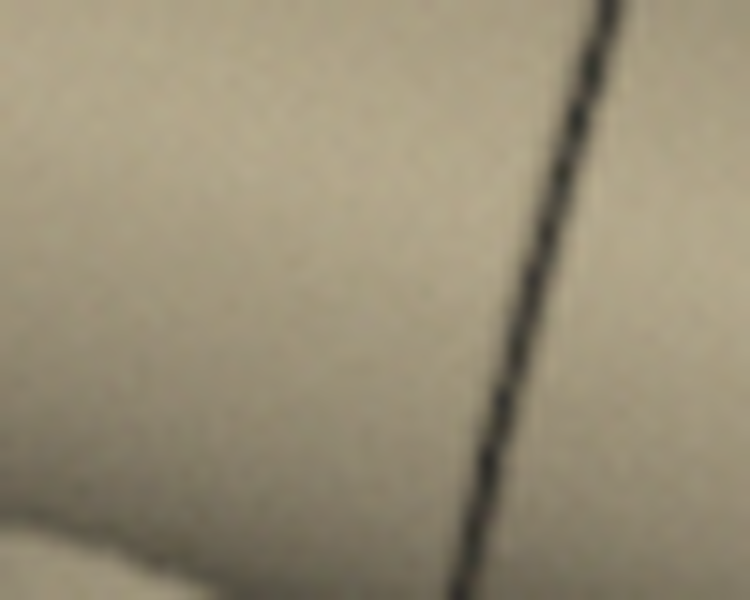

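View pics/nip_scene.png

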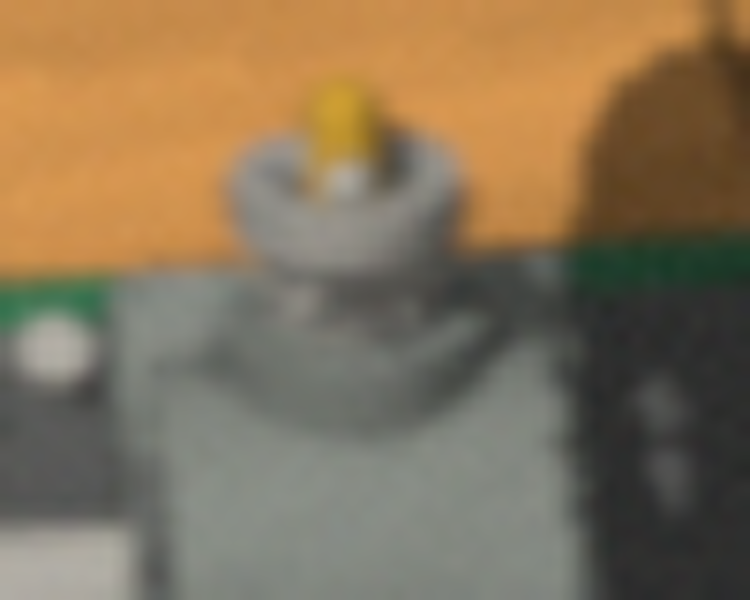

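The top camera is blocked by the arm, so I'll use the earlier clear top picture (carriage already in place) together with this scene view. In the scene crop the brass stem tip is at about (345,90), i.e. px (238,318), with the collar centred at column ~318. I'll fit the foot by matching the projected stem and collar.

```bash
python3 - <<'E'
from h import *
from scipy.optimize import least_squares
n=-.5*bx+np.sqrt(.75)*bz; e1=by; e2=np.cross(n,e1)
def mask_yellow(p,b):
    hsv=cv2.cvtColor(cv2.resize(p[b[0]:b[1],b[2]:b[3]],None,fx=8,fy=8,interpolation=cv2.INTER_CUBIC),cv2.COLOR_RGB2HSV)
    m=(hsv[...,0]>18)&(hsv[...,0]<32)&(hsv[...,1]>150)&(hsv[...,2]>60)
    nn,l,st,ce=cv2.connectedComponentsWithStats(m.astype(np.uint8)); k=1+st[1:,4].argmax(); x,y,w,h,_=st[k]
    f=lambda v:v/8-.5+.0625
    return dict(c=np.array([f(ce[k][1])+b[0],f(ce[k][0])+b[2]]),box=[f(y)+b[0],f(y+h)+b[0],f(x)+b[2],f(x+w)+b[2]],area=st[k,4]/64)
def cyl(foot,z0,z1,r0,r1):
    a=np.linspace(0,2*np.pi,40);P=[]
    for z,r in zip(np.linspace(z0,z1,15),np.linspace(r0,r1,15)):
        P+= [foot+z*n+r*(np.cos(t)*e1+np.sin(t)*e2) for t in a]
    return np.array(P)
def model(c,foot):
    pts=np.vstack([cyl(foot,.022,.031,.006,.006),cyl(foot,.031,.036,.006,.0035)])
    uv=np.array([proj(c,p) for p in pts]); hull=cv2.convexHull((uv*64).round().astype(np.int32)); M=cv2.moments(hull.astype(np.float32)/64)
    return np.array([M['m10']/M['m00'],M['m01']/M['m00']]),[uv[:,0].min(),uv[:,0].max(),uv[:,1].min(),uv[:,1].max()],M['m00']
obs={}
for c,f,b in (("top","top1",(222,236,308,330)),("scene","scene1",(232,250,310,326)),("scene","scene2",(232,250,310,326))):
    o=mask_yellow(np.load(f+"rgb.npy"),b); print(f,o["c"].round(2),np.round(o["box"],1),o["area"])
    s=least_squares(lambda x:model(c,np.array([x[0],x[1],.102]))[0]-o["c"],[.59,.025]); ft=np.array([*s.x,.102]);m=model(c,ft)
    print("  foot",s.x.round(4),"model box",np.round(m[1],1),"area",m[2].round(1)); obs[f]=o["c"]
s=least_squares(lambda x:np.r_[model("top",x)[0]-obs["top1"],model("scene",x)[0]-obs["scene2"]],[.59,.025,.102]);print("3d fit",s.x.round(4),s.fun.round(2))
print("pin scene",atz("scene",(249.9,316.5),.102), "prior avg pin shifted", np.array([.5812,-.0257,.102])+.0503*by)
c0=np.array([.6127,.04,0]);d=s.x-c0;print("uv",d@bx,d@by)
E
```

```text
top1 [228.5  317.93] [226.6 230.4 316.6 319.7] 8.484375Traceback (most recent call last):
  File "<stdin>", line 22, in <module>
    return func(*args, **kwargs)
    vector_fun = VectorFunction(
        fun_wrapped,
    ...<6 lines>...
        workers=workers
    )
    self.J, dct = approx_derivative(
                  ~~~~~~~~~~~~~~~~~^
        self.fun_wrapped, self.x, f0=self.f, **finite_diff_options
        ^^^^^^^^^^^^^^^^^^^^^^^^^^^^^^^^^^^^^^^^^^^^^^^^^^^^^^^^^^
    )
    ^
    J, _nfev = _dense_difference(fun_wrapped, x0, f0, h,
               ~~~~~~~~~~~~~~~~~^^^^^^^^^^^^^^^^^^^^^^^^
                             use_one_sided, method,
                             ^^^^^^^^^^^^^^^^^^^^^^
                             mf)
                             ^^^
    df = [f_eval - f0 for f_eval in f_evals]
                                    ^^^^^^^
    f = np.atleast_1d(self.fun(x, *self.args, **self.kwargs))
                      ~~~~~~~~^^^^^^^^^^^^^^^^^^^^^^^^^^^^^^
    return np.atleast_1d(self.fun(x))
                         ~~~~~~~~^^^
    return self.f(x, *self.args, **self.kwargs)
           ~~~~~~^^^^^^^^^^^^^^^^^^^^^^^^^^^^^^
  File "<stdin>", line 22, in <lambda>
  File "<stdin>", line 17, in model
  File "h.py", line 11, in proj
    k=eyes.get_calibration(c);M=k["mtx"];T=k["cam_to_world"]
ValueError: time passes only in moves, steps and waits
```

```bash
python3 - <<'E'
import re
s=open('h.py').read().replace('eyes.get_calibration(c)','CAL[c]').replace("def ray","CAL={c:eyes.get_calibration(c) for c in ('top','scene')}\ndef ray",1)
open('h.py','w').write(s)
E
cat > nip.py <<'E'
from h import *
n=-.5*bx+np.sqrt(.75)*bz; e1=by; e2=np.cross(n,e1)
def circ(foot,z,r,k=60):
    a=np.linspace(0,2*np.pi,k); return np.array([foot+z*n+r*(np.cos(t)*e1+np.sin(t)*e2) for t in a])
def overlay(f,c,b,foot,name,s=15):
    p=np.load(f); im=cv2.resize(p[b[0]:b[1],b[2]:b[3]],None,fx=s,fy=s,interpolation=cv2.INTER_CUBIC)[:,:,::-1].copy()
    def dr(P,col):
        uv=np.array([proj(c,q) for q in P]); uv=np.stack([(uv[:,1]-b[2]+.5)*s,(uv[:,0]-b[0]+.5)*s],1).round().astype(np.int32); cv2.polylines(im,[uv],False,col,1)
    dr(circ(foot,.022,.0175),(255,0,255)); dr(circ(foot,.031,.006),(0,0,255)); dr(circ(foot,.036,.004),(0,0,255)); dr(circ(foot,0,.021),(255,0,0))
    for a in (0,np.pi):
        dr([foot+.022*n+.006*np.cos(a)*e1,foot+.031*n+.006*np.cos(a)*e1],(0,0,255))
    cv2.imwrite(name,im)
E
python3 - <<'E'
from nip import *
F0=np.array([.5812,-.0257,.102])
F1=F0+.0503*by; print(F1)
overlay("top0rgb.npy","top",(215,245,322,360),F0,"pics/o1.png"); overlay("scene0rgb.npy","scene",(232,266,272,318),F0,"pics/o2.png")
overlay("scene2rgb.npy","scene",(232,266,295,341),F1,"pics/o3.png")
overlay("top1rgb.npy","top",(215,245,300,340),F1,"pics/o4.png")
a=[cv2.imread(f"pics/o{i}.png") for i in (1,2,3,4)]; h=max(x.shape[0] for x in a);w=max(x.shape[1] for x in a)
a=[cv2.copyMakeBorder(x,0,h-x.shape[0],0,w-x.shape[1],cv2.BORDER_CONSTANT) for x in a]
m=np.vstack([np.hstack(a[:2]),np.hstack(a[2:])]);print(m.shape);cv2.imwrite("pics/o.png",cv2.resize(m,(800,int(800*m.shape[0]/m.shape[1]))))
E
```

```text
[0.58930268 0.02394309 0.102     ]
(1020, 1380, 3)
```

View pics/o.png

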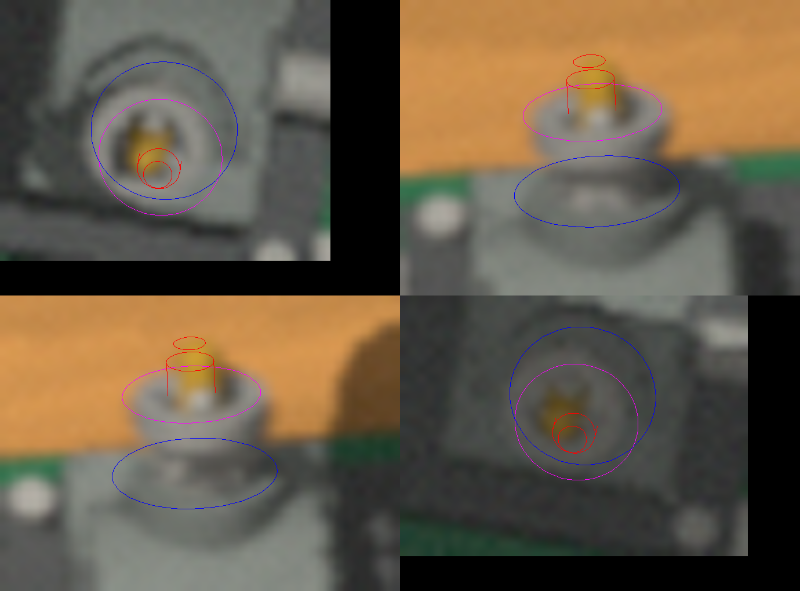

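```bash
cat > ov.py <<'E'
from nip import *
import sys
F0=np.array([float(v) for v in sys.argv[1:4]]); F1=F0+.0503*by
overlay("top0rgb.npy","top",(218,244,326,354),F0,"pics/o1.png"); overlay("scene0rgb.npy","scene",(234,260,280,308),F0,"pics/o2.png")
overlay("scene2rgb.npy","scene",(234,260,304,332),F1,"pics/o3.png"); overlay("top1rgb.npy","top",(215,241,304,332),F1,"pics/o4.png")
a=[cv2.imread(f"pics/o{i}.png") for i in (1,2,3,4)]
m=np.vstack([np.hstack(a[:2]),np.hstack(a[2:])]);cv2.imwrite(sys.argv[4],cv2.resize(m,(640,int(640*m.shape[0]/m.shape[1]))))
E
python3 ov.py .5855 -.0235 .102 pics/ov1.png
```

```text
(no output)
```

View pics/ov1.png

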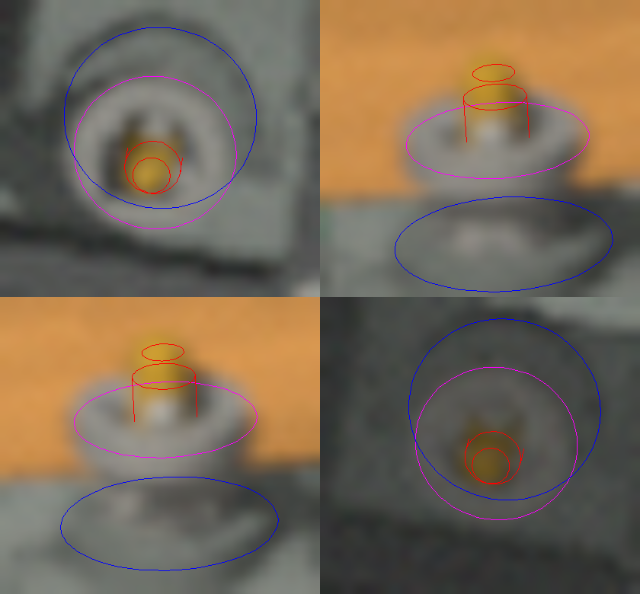

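The overlay with foot=(0.5855,-0.0235) before the slide fits both cameras within ~1–2 mm: stem, collar ring and boss all line up. The nipple foot is now at about (0.5936, 0.0261, 0.102). Next I'll move to a standoff along its axis.

```bash
python3 -c "
from h import *
to([.5295,.0366,.27],-9.27)"
```

```text
t 16.23 pos [ 1.0893 -0.1866  0.2924] toolz [ 0.482 -0.082 -0.872] tooly az -9.15 q [-0.245  0.944  0.221  0.037  1.466 -0.078] w 0.0238 F [-0.1 -0.3 -2.7]
shift mm tool xyz BEFORE spin [ 130.1 -524.  -268.7]
spin deg 0.12 shift AFTER spin [ 129.  -524.3 -268.7]
```

```bash
python3 -m pendant '[{"grip":0.015,"dx":0.004,"dy":-0.016,"dz":-0.008,"spin":0},{"grip":0.015,"dx":0.0081,"dy":-0.0327,"dz":-0.0168,"spin":0},{"grip":0.015,"dx":0.0081,"dy":-0.0327,"dz":-0.0168,"spin":0},{"grip":0.015,"dx":0.0081,"dy":-0.0327,"dz":-0.0168,"spin":0},{"grip":0.015,"dx":0.0081,"dy":-0.0327,"dz":-0.0168,"spin":0},{"grip":0.015,"dx":0.0081,"dy":-0.0327,"dz":-0.0168,"spin":0},{"grip":0.015,"dx":0.0081,"dy":-0.0327,"dz":-0.0168,"spin":0},{"grip":0.015,"dx":0.0081,"dy":-0.0327,"dz":-0.0168,"spin":0},{"grip":0.015,"dx":0.0081,"dy":-0.0327,"dz":-0.0168,"spin":0},{"grip":0.015,"dx":0.0081,"dy":-0.0327,"dz":-0.0168,"spin":0},{"grip":0.015,"dx":0.0081,"dy":-0.0327,"dz":-0.0168,"spin":0},{"grip":0.015,"dx":0.0081,"dy":-0.0327,"dz":-0.0168,"spin":0},{"grip":0.015,"dx":0.0081,"dy":-0.0327,"dz":-0.0168,"spin":0},{"grip":0.015,"dx":0.0081,"dy":-0.0327,"dz":-0.0168,"spin":0},{"grip":0.015,"dx":0.0081,"dy":-0.0327,"dz":-0.0168,"spin":0},{"grip":0.015,"dx":0.0081,"dy":-0.0327,"dz":-0.0168,"spin":0},{"grip":0.015,"dx":0.004,"dy":-0.016,"dz":-0.008,"spin":0},{"grip":0.015,"dx":0,"dy":0,"dz":0,"spin":0},{"grip":0.015,"dx":0,"dy":0,"dz":0,"spin":0}]' 55; python3 -c "
from h import *
to([.5295,.0366,.2146],-9.27)
for c in ('scene','top'):
  p,d=eyes.read_camera(c); np.save(c+'3rgb.npy',p);np.save(c+'3.npy',d); cv2.imwrite(f'pics/a_{c}.png',cv2.resize(p[160:300,220:420],(800,560),interpolation=cv2.INTER_CUBIC)[:,:,::-1])
"
```

```text
time: 17.82
eef_pos: [0.5364, 0.0342, 0.2719]
ee_rot: [0.195, 0.736, 0.627, 0.164]
contact_force: [0.5, -0.8, -1.3]
grip_width: 0.0238
t 17.82 pos [0.5364 0.0342 0.2719] toolz [ 0.485 -0.082 -0.871] tooly az -9.1 q [-0.014 -0.055  1.895 -0.106  0.794  0.201] w 0.0238 F [ 0.5 -0.8 -1.3]
shift mm tool xyz BEFORE spin [  1.5 -34.4  46.4]
spin deg 0.17 shift AFTER spin [  1.4 -34.4  46.4]
```

View pics/a_scene.png

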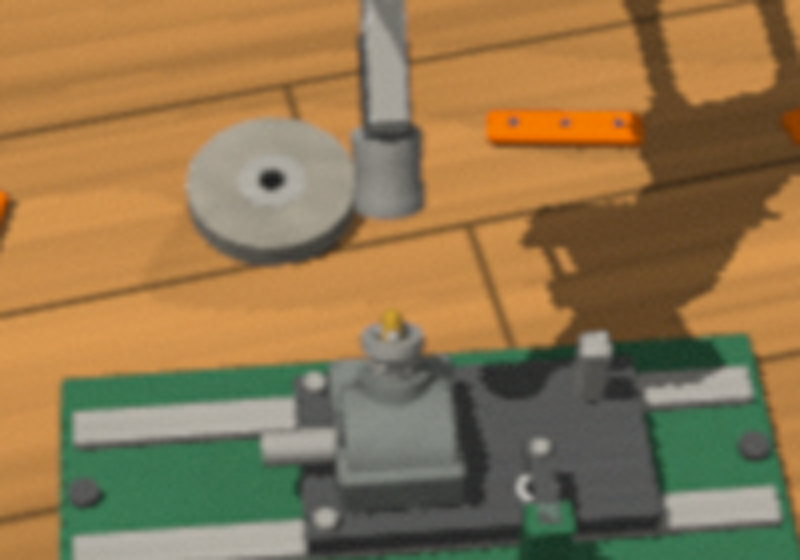

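View pics/a_top.png

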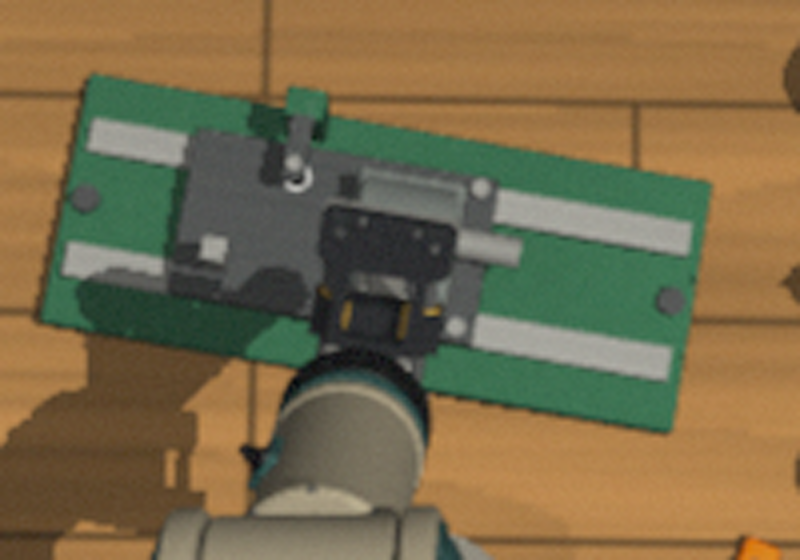

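```bash
cat > cpl.py <<'E'
from h import *
def draw(f,b,name,L,ox,oy=0,s=14,st=None,c='scene'):
    st=st or telemetry.get_state();q=st['ee_rot'];M=R.from_quat([q[1],q[2],q[3],q[0]]).as_matrix();p=st['eef_pos']
    im=cv2.resize(np.load(f)[b[0]:b[1],b[2]:b[3]],None,fx=s,fy=s,interpolation=cv2.INTER_CUBIC)[:,:,::-1].copy()
    def dr(P,col):
        uv=np.array([proj(c,p+M@np.array(q)) for q in P]); uv=np.stack([(uv[:,1]-b[2]+.5)*s,(uv[:,0]-b[0]+.5)*s],1).round().astype(np.int32); cv2.polylines(im,[uv],False,col,1)
    a=np.linspace(0,2*np.pi,60)
    for z,r,col in ((L,.0185,(255,0,255)),(L-.04,.0185,(255,0,0))): dr([(ox+r*np.cos(t),oy+r*np.sin(t),z) for t in a],col)
    dr([(-.008,.012,-.02),(-.008,.012,.019),(.008,.012,.019),(.008,.012,-.02)],(0,255,0))
    for sx in(-1,1): dr([(ox+sx*.0185,oy,L),(ox+sx*.0185,oy,L-.04)],(0,0,255))
    cv2.imwrite(name,im)
E
python3 -c "
from cpl import *
draw('scene3rgb.npy',(170,220,292,342),'pics/cp1.png',.065,0)"
```

```text
(no output)
```

View pics/cp1.png

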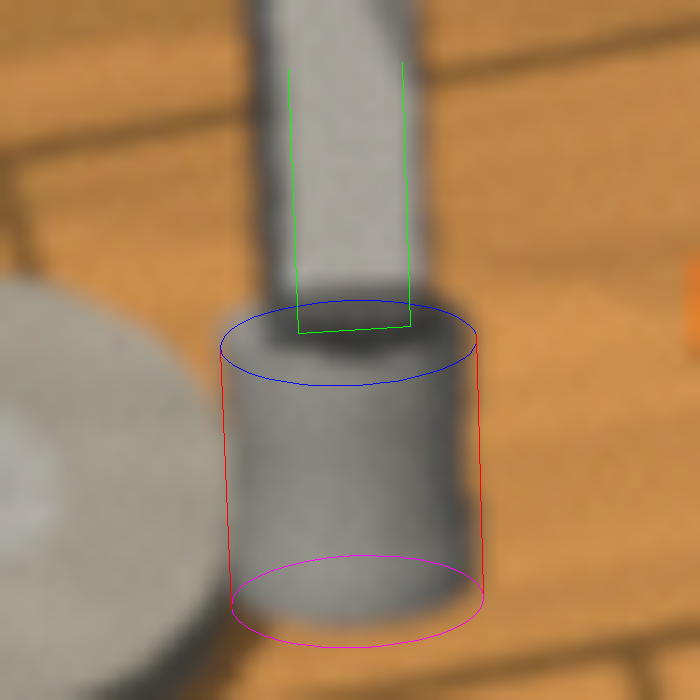

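The coupler sits straight in the jaws: sleeve centred on the tool axis within ~0.5 mm and mouth 62–65 mm ahead of the TCP. In the scene image the coupler and nipple models show the same ~1 px bias, so they agree relative to each other. The ring is still under the pointer. I'll go to the standoff just above the stem tip.

```bash
python3 -c "
from h import *
to([.5393,.0353,.1996],-9.27)"
```

```text
t 17.92 pos [0.5382 0.0335 0.2719] toolz [ 0.485 -0.082 -0.87 ] tooly az -9.17 q [-0.015 -0.052  1.893 -0.106  0.794  0.201] w 0.0235 F [-0.3 -1.  -1.7]
shift mm tool xyz BEFORE spin [  2.2 -34.9  63.3]
spin deg 0.1 shift AFTER spin [  2.2 -34.9  63.3]
```

```bash
python3 -m pendant '[{"grip":0.015,"dx":0.001,"dy":-0.014,"dz":0.024,"spin":0},{"grip":0.015,"dx":0.0012,"dy":-0.014,"dz":0.026,"spin":0},{"grip":0.015,"dx":0,"dy":-0.007,"dz":0.0133,"spin":0},{"grip":0.015,"dx":0,"dy":0,"dz":0,"spin":0},{"grip":0.015,"dx":0,"dy":0,"dz":0,"spin":0}]' 55; python3 -c "
from cpl import *
to([.5393,.0353,.1996],-9.27)
for c in ('scene','top'):
  p,d=eyes.read_camera(c); np.save(c+'4rgb.npy',p)
draw('scene4rgb.npy',(195,255,290,350),'pics/cp2.png',.063,0,s=10)
cv2.imwrite('pics/b_top.png',cv2.resize(np.load('top4rgb.npy')[180:260,280:360],(600,600),interpolation=cv2.INTER_CUBIC)[:,:,::-1])
"
```

```text
time: 18.33
eef_pos: [0.5387, 0.035, 0.1976]
ee_rot: [0.194, 0.737, 0.627, 0.162]
contact_force: [0.7, 0.2, -1.0]
grip_width: 0.0242
t 18.33 pos [0.5387 0.035  0.1976] toolz [ 0.482 -0.083 -0.872] tooly az -9.19 q [-0.01   0.018  2.024 -0.138  0.6    0.246] w 0.0242 F [ 0.7  0.2 -1. ]
shift mm tool xyz BEFORE spin [ 0.4  1.4 -1.5]
spin deg 0.08 shift AFTER spin [ 0.4  1.4 -1.5]
```

View pics/cp2.png

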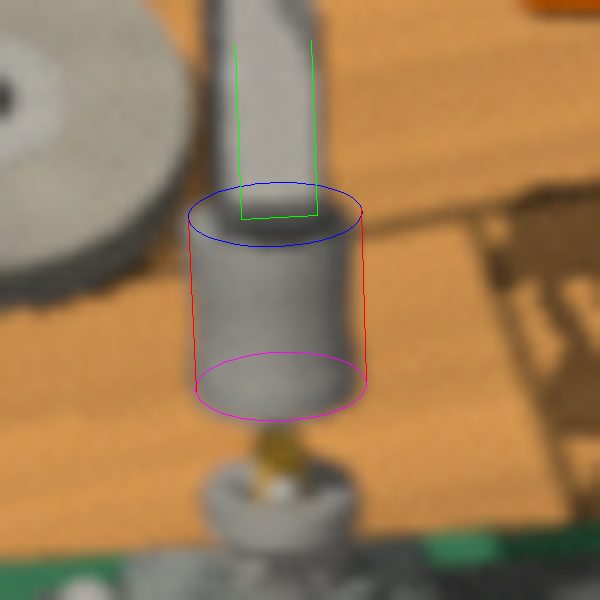

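View pics/b_top.png

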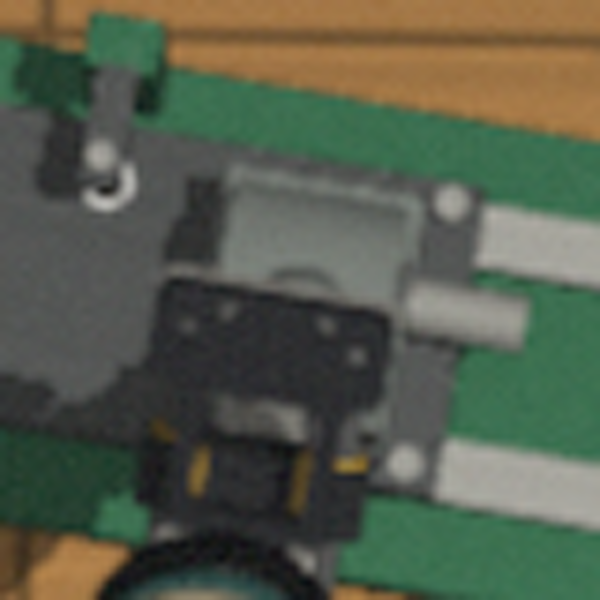

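The mouth is just short of the stem tip. In the crop the coupler axis extrapolates to column ~276.5 and the stem is at 280, so about 0.8 mm of correction toward +y. I'll compute the lateral error to the axis and creep in.

```bash
cat > ax.py <<'E'
from h import *
import sys
n=-.5*bx+np.sqrt(.75)*bz
F1=np.array([.5936,.0261,.102])+(.0007*by)
def rep(L=.063):
    s=telemetry.get_state();q=s['ee_rot'];M=R.from_quat([q[1],q[2],q[3],q[0]]).as_matrix();p=s['eef_pos']
    m=p+L*M[:,2]; d=m-F1; e2=np.cross(by,n)  # e2: in bx-z plane, perpendicular to n
    print("t",round(s['time'],2),"mouth along n %.1f mm, off by %.1f, off e2(bx-ward) %.1f"%(d@n*1e3,d@by*1e3,d@e2*1e3),"angle deg",round(np.degrees(np.arccos(-M[:,2]@n)),2),"e2",e2.round(2))
    print("correction tool xyz mm",(M.T@(-(d-(d@n)*n))*1e3).round(1),"F tool",(M.T@s['contact_force']).round(1),"w",round(s['grip_width'],4), "pos",p.round(4))
if __name__=="__main__": rep()
E
python3 ax.py; python3 -m pendant '[{"grip":0.015,"dx":0,"dy":0,"dz":0,"spin":0}]'; python3 ax.py
```

```text
t 18.43 mouth along n 49.1 mm, off by -0.6, off e2(bx-ward) 1.4 angle deg 0.52 e2 [ 0.85 -0.14  0.5 ]
correction tool xyz mm [ 0.6 -1.4  0. ] F tool [ 0.5 -1.2  2.4] w 0.0241 pos [0.54   0.0351 0.2   ]
time: 18.52
eef_pos: [0.5396, 0.0352, 0.2003]
ee_rot: [0.195, 0.737, 0.626, 0.164]
contact_force: [0.1, -0.3, -2.8]
grip_width: 0.024
t 18.52 mouth along n 49.5 mm, off by -0.6, off e2(bx-ward) 1.2 angle deg 0.5 e2 [ 0.85 -0.14  0.5 ]
correction tool xyz mm [ 0.6 -1.2  0. ] F tool [-0.3 -1.3  2.5] w 0.024 pos [0.5396 0.0352 0.2003]
```

```bash
python3 -m pendant '[{"grip":0.015,"dx":0.0006,"dy":-0.0012,"dz":0.005,"spin":0},{"grip":0.015,"dx":0,"dy":0,"dz":0.005,"spin":0},{"grip":0.015,"dx":0,"dy":0,"dz":0.002,"spin":0},{"grip":0.015,"dx":0,"dy":0,"dz":0,"spin":0},{"grip":0.015,"dx":0,"dy":0,"dz":0,"spin":0}]' 60; python3 ax.py; python3 -c "
from cpl import *
p,d=eyes.read_camera('scene');np.save('scene5rgb.npy',p)
cv2.imwrite('pics/e1.png',cv2.resize(p[205:260,295:345],(550,605),interpolation=cv2.INTER_CUBIC)[:600,:,::-1])"
```

```text
time: 18.93
eef_pos: [0.5425, 0.0352, 0.1869]
ee_rot: [0.194, 0.737, 0.627, 0.162]
contact_force: [-1.3, -0.0, -2.0]
grip_width: 0.0236
t 18.93 mouth along n 36.5 mm, off by -0.2, off e2(bx-ward) -3.3 angle deg 0.74 e2 [ 0.85 -0.14  0.5 ]
correction tool xyz mm [ 0.1  3.3 -0. ] F tool [-0.2 -2.1  1.2] w 0.0236 pos [0.5425 0.0352 0.1869]
```

View pics/e1.png

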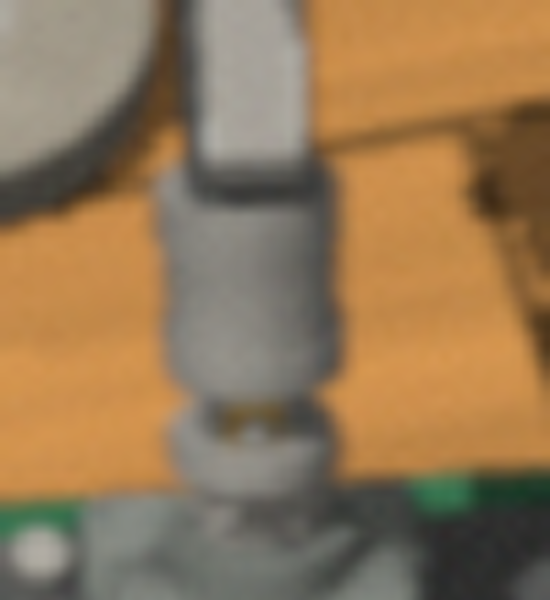

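```bash
python3 ax.py; python3 -m pendant '[{"grip":0.015,"dx":0,"dy":0,"dz":0,"spin":0},{"grip":0.015,"dx":0,"dy":0,"dz":0,"spin":0}]'; python3 ax.py
```

```text
t 18.98 mouth along n 36.6 mm, off by -0.1, off e2(bx-ward) -3.1 angle deg 0.72 e2 [ 0.85 -0.14  0.5 ]
correction tool xyz mm [ 0.1  3.1 -0. ] F tool [ 0.2 -0.2  2. ] w 0.024 pos [0.5426 0.0353 0.1871]
time: 19.15
eef_pos: [0.5426, 0.0353, 0.1873]
ee_rot: [0.194, 0.737, 0.627, 0.163]
contact_force: [0.3, 0.5, -3.8]
grip_width: 0.0238
t 19.15 mouth along n 36.8 mm, off by -0.1, off e2(bx-ward) -2.9 angle deg 0.7 e2 [ 0.85 -0.14  0.5 ]
correction tool xyz mm [ 0.1  2.9 -0. ] F tool [ 0.6 -1.7  3.5] w 0.0238 pos [0.5426 0.0353 0.1873]
```

```bash
python3 -m pendant '[{"grip":0.015,"dx":0,"dy":0.003,"dz":0,"spin":0},{"grip":0.015,"dx":0,"dy":0,"dz":0,"spin":0},{"grip":0.015,"dx":0,"dy":0,"dz":0,"spin":0}]'; python3 ax.py; python3 -c "
from cpl import *
p,d=eyes.read_camera('scene');np.save('scene5rgb.npy',p)
draw('scene5rgb.npy',(205,265,290,350),'pics/e2.png',.063,0,s=10)
from nip import overlay,n
overlay('scene5rgb.npy','scene',(205,265,290,350),np.array([.5936,.0261,.102])+.0007*by,'pics/e3.png',s=10)
a=cv2.imread('pics/e2.png');b=cv2.imread('pics/e3.png');cv2.imwrite('pics/e23.png',cv2.resize(np.hstack([a[:,100:400],b[:,100:400]]),(600,600)))"
```

```text
time: 19.4
eef_pos: [0.5456, 0.0348, 0.189]
ee_rot: [0.194, 0.737, 0.627, 0.163]
contact_force: [-0.5, -0.6, -2.9]
grip_width: 0.0237
t 19.4 mouth along n 36.7 mm, off by -0.1, off e2(bx-ward) 0.5 angle deg 0.67 e2 [ 0.85 -0.14  0.5 ]
correction tool xyz mm [ 0.1 -0.5  0. ] F tool [-0.7 -1.8  2.3] w 0.0237 pos [0.5456 0.0348 0.189 ]
```

View pics/e23.png

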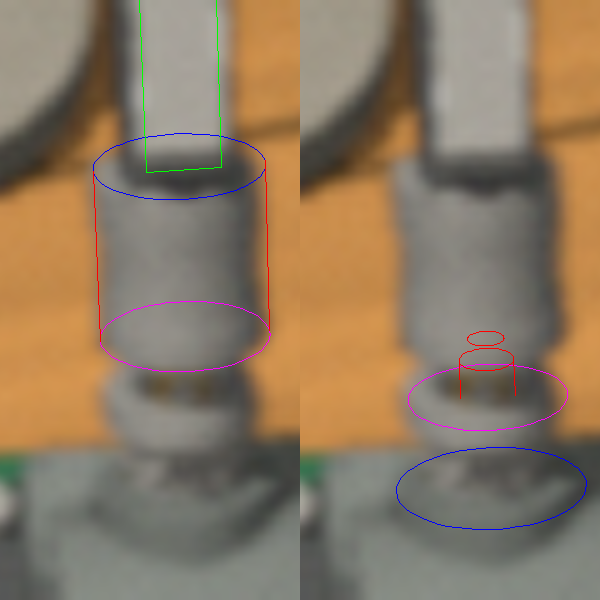

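```bash
python3 -m pendant '[{"grip":0.015,"dx":0.0005,"dy":-0.0003,"dz":0.003,"spin":0},{"grip":0.015,"dx":0,"dy":0,"dz":0.003,"spin":0},{"grip":0.015,"dx":0,"dy":0,"dz":0,"spin":0},{"grip":0.015,"dx":0,"dy":0,"dz":0,"spin":0}]'; python3 ax.py
```

```text
time: 19.78
eef_pos: [0.5477, 0.0349, 0.1827]
ee_rot: [0.194, 0.737, 0.627, 0.162]
contact_force: [0.0, 0.5, -2.5]
grip_width: 0.0237
t 19.78 mouth along n 30.2 mm, off by 0.3, off e2(bx-ward) -0.9 angle deg 0.76 e2 [ 0.85 -0.14  0.5 ]
correction tool xyz mm [-0.3  0.9 -0. ] F tool [ 0.5 -1.3  2.2] w 0.0237 pos [0.5477 0.0349 0.1827]
```

```bash
python3 -m pendant '[{"grip":0.015,"dx":0,"dy":0.0012,"dz":0.002,"spin":0},{"grip":0.015,"dx":0,"dy":0.0004,"dz":0.002,"spin":0},{"grip":0.015,"dx":0,"dy":0,"dz":0,"spin":0},{"grip":0.015,"dx":0,"dy":0,"dz":0,"spin":0}]'; python3 ax.py;  python3 -m pendant '[{"grip":0.015,"dx":0,"dy":0.0005,"dz":0.002,"spin":0},{"grip":0.015,"dx":0,"dy":0.0005,"dz":0.002,"spin":0},{"grip":0.015,"dx":0,"dy":0,"dz":0,"spin":0}]'; python3 ax.py
```

```text
time: 20.12
eef_pos: [0.5493, 0.0344, 0.1808]
ee_rot: [0.193, 0.737, 0.627, 0.161]
contact_force: [-12.2, 1.9, 8.8]
grip_width: 0.0233
t 20.12 mouth along n 27.7 mm, off by 0.1, off e2(bx-ward) -0.5 angle deg 0.86 e2 [ 0.85 -0.14  0.5 ]
correction tool xyz mm [-0.1  0.5 -0. ] F tool [ -0.2  -6.5 -13.7] w 0.0233 pos [0.5493 0.0344 0.1808]
time: 20.37
eef_pos: [0.5501, 0.0342, 0.1799]
ee_rot: [0.193, 0.737, 0.627, 0.161]
contact_force: [-31.4, 4.3, 33.3]
grip_width: 0.0236
t 20.37 mouth along n 26.6 mm, off by 0.1, off e2(bx-ward) -0.3 angle deg 0.91 e2 [ 0.85 -0.14  0.5 ]
correction tool xyz mm [-0.1  0.3 -0. ] F tool [ -1.  -11.5 -44.5] w 0.0236 pos [0.5501 0.0342 0.1799]
```

The contact is harder than the 10–20 N the snap should take, with a sideways part. I'll look before pushing more.

```bash
python3 -c "
from cpl import *
p,d=eyes.read_camera('scene');np.save('scene6rgb.npy',p)
draw('scene6rgb.npy',(205,265,290,350),'pics/e2.png',.063,0,s=10)
from nip import overlay,n
overlay('scene6rgb.npy','scene',(205,265,290,350),np.array([.5936,.0261,.102])+.0007*by,'pics/e3.png',s=10)
a=cv2.imread('pics/e2.png');b=cv2.imread('pics/e3.png');cv2.imwrite('pics/e24.png',cv2.resize(np.hstack([a[:,100:400],b[:,100:400]]),(600,600)))"; python3 ax.py
```

```text
t 20.42 mouth along n 26.6 mm, off by 0.1, off e2(bx-ward) -0.3 angle deg 0.9 e2 [ 0.85 -0.14  0.5 ]
correction tool xyz mm [-0.1  0.3 -0. ] F tool [ -1.  -10.9 -43.5] w 0.0238 pos [0.5501 0.0343 0.1799]
```

View pics/e24.png

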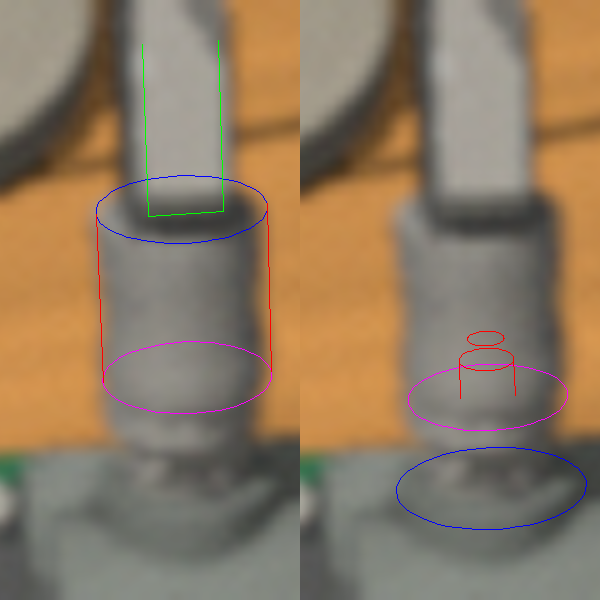

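The lip is at the balls; the mouth is about 26.6 mm up, where first ball contact is expected. The nipple pushes the coupler toward tool -y, so the coupler sits slightly too far out. I'll relax, shift and watch the lateral force.

```bash
python3 -m pendant '[{"grip":0.015,"dx":0,"dy":-0.0005,"dz":-0.0025,"spin":0},{"grip":0.015,"dx":0,"dy":-0.001,"dz":0,"spin":0},{"grip":0.015,"dx":0,"dy":0,"dz":0,"spin":0},{"grip":0.015,"dx":0,"dy":0,"dz":0,"spin":0}]' ; python3 ax.py; python3 -m pendant '[{"grip":0.015,"dx":0,"dy":-0.001,"dz":0,"spin":0},{"grip":0.015,"dx":0,"dy":0,"dz":0,"spin":0},{"grip":0.015,"dx":0,"dy":0,"dz":0,"spin":0}]' ; python3 ax.py
```

```text
time: 20.75
eef_pos: [0.5494, 0.0343, 0.1803]
ee_rot: [0.194, 0.737, 0.627, 0.162]
contact_force: [-16.6, 0.8, 16.7]
grip_width: 0.0237
t 20.75 mouth along n 27.3 mm, off by -0.0, off e2(bx-ward) -0.6 angle deg 0.8 e2 [ 0.85 -0.14  0.5 ]
correction tool xyz mm [ 0.   0.6 -0. ] F tool [ -2.   -6.2 -22.6] w 0.0237 pos [0.5494 0.0343 0.1803]
time: 21.0
eef_pos: [0.5493, 0.0343, 0.1802]
ee_rot: [0.194, 0.737, 0.627, 0.162]
contact_force: [-14.9, 1.5, 16.2]
grip_width: 0.0236
t 21.0 mouth along n 27.3 mm, off by 0.0, off e2(bx-ward) -0.6 angle deg 0.72 e2 [ 0.85 -0.14  0.5 ]
correction tool xyz mm [-0.   0.6 -0. ] F tool [ -1.   -5.1 -21.5] w 0.0236 pos [0.5493 0.0343 0.1802]
```

The push reached 44 N at about 27 mm, well over the 25 N stated, so the lip is probably off-centre on the balls. I'll back off until free, then probe the stem sideways to centre the mouth.

```bash
python3 -m pendant '[{"grip":0.015,"dx":0,"dy":0,"dz":-0.0035,"spin":0},{"grip":0.015,"dx":0,"dy":0,"dz":0,"spin":0},{"grip":0.015,"dx":0,"dy":0,"dz":0,"spin":0}]' >/dev/null; python3 ax.py; python3 -m pendant '[{"grip":0.015,"dx":0,"dy":-0.0015,"dz":0,"spin":0},{"grip":0.015,"dx":0,"dy":0,"dz":0,"spin":0},{"grip":0.015,"dx":0,"dy":0,"dz":0,"spin":0}]' >/dev/null ; python3 ax.py
```

```text
t 21.25 mouth along n 28.7 mm, off by 0.2, off e2(bx-ward) -0.7 angle deg 0.74 e2 [ 0.85 -0.14  0.5 ]
correction tool xyz mm [-0.2  0.7 -0. ] F tool [-0.6 -2.1 -1.8] w 0.0236 pos [0.5486 0.0346 0.1814]
t 21.5 mouth along n 28.6 mm, off by 0.4, off e2(bx-ward) -1.1 angle deg 0.66 e2 [ 0.85 -0.14  0.5 ]
correction tool xyz mm [-0.4  1.1 -0. ] F tool [-1.8 -1.3 -1. ] w 0.0239 pos [0.5482 0.0349 0.1811]
```

```bash
for k in 1; do python3 -m pendant '[{"grip":0.015,"dx":0,"dy":-0.002,"dz":-0.0005,"spin":0},{"grip":0.015,"dx":0,"dy":0,"dz":0,"spin":0},{"grip":0.015,"dx":0,"dy":0,"dz":0,"spin":0}]' >/dev/null; python3 ax.py; done; python3 -m pendant '[{"grip":0.015,"dx":0,"dy":-0.002,"dz":0,"spin":0},{"grip":0.015,"dx":0,"dy":0,"dz":0,"spin":0},{"grip":0.015,"dx":0,"dy":0,"dz":0,"spin":0}]' >/dev/null ; python3 ax.py
```

```text
t 21.75 mouth along n 28.9 mm, off by 0.5, off e2(bx-ward) -4.0 angle deg 0.72 e2 [ 0.85 -0.14  0.5 ]
correction tool xyz mm [-0.5  4.  -0. ] F tool [-0.4 -1.9  0.9] w 0.0239 pos [0.5457 0.0353 0.18  ]
t 22.0 mouth along n 29.3 mm, off by 0.4, off e2(bx-ward) -4.2 angle deg 0.56 e2 [ 0.85 -0.14  0.5 ]
correction tool xyz mm [-0.4  4.2 -0. ] F tool [-0.7  1.6  3.9] w 0.0237 pos [0.5452 0.0354 0.1801]
```

```bash
python3 -m pendant '[{"grip":0.015,"dx":0,"dy":0.003,"dz":0,"spin":0},{"grip":0.015,"dx":0,"dy":0.0015,"dz":0,"spin":0},{"grip":0.015,"dx":0,"dy":0,"dz":0,"spin":0},{"grip":0.015,"dx":0,"dy":0,"dz":0,"spin":0}]' >/dev/null; python3 ax.py;  python3 -m pendant '[{"grip":0.015,"dx":0,"dy":0.002,"dz":0,"spin":0},{"grip":0.015,"dx":0,"dy":0,"dz":0,"spin":0},{"grip":0.015,"dx":0,"dy":0,"dz":0,"spin":0}]' >/dev/null ; python3 ax.py
```

```text
t 22.33 mouth along n 29.0 mm, off by 0.4, off e2(bx-ward) -2.2 angle deg 0.8 e2 [ 0.85 -0.14  0.5 ]
correction tool xyz mm [-0.4  2.2 -0. ] F tool [ 0.5 -1.5  1.9] w 0.0234 pos [0.5472 0.035  0.181 ]
t 22.58 mouth along n 28.9 mm, off by 0.2, off e2(bx-ward) -0.7 angle deg 0.84 e2 [ 0.85 -0.14  0.5 ]
correction tool xyz mm [-0.2  0.7 -0. ] F tool [ 0.4 -2.3  1.7] w 0.0237 pos [0.5486 0.0346 0.1817]
```

```bash
python3 -m pendant '[{"grip":0.015,"dx":0,"dy":0.002,"dz":0,"spin":0},{"grip":0.015,"dx":0,"dy":0,"dz":0,"spin":0},{"grip":0.015,"dx":0,"dy":0,"dz":0,"spin":0}]' >/dev/null; python3 ax.py;  python3 -m pendant '[{"grip":0.015,"dx":0,"dy":0.002,"dz":0,"spin":0},{"grip":0.015,"dx":0,"dy":0,"dz":0,"spin":0},{"grip":0.015,"dx":0,"dy":0,"dz":0,"spin":0}]' >/dev/null ; python3 ax.py
```

```text
t 22.83 mouth along n 28.8 mm, off by -0.0, off e2(bx-ward) -0.4 angle deg 1.01 e2 [ 0.85 -0.14  0.5 ]
correction tool xyz mm [ 0.   0.4 -0. ] F tool [-0.3 -5.8 -0.7] w 0.0234 pos [0.5491 0.0343 0.1818]
t 23.08 mouth along n 28.6 mm, off by -0.2, off e2(bx-ward) -0.2 angle deg 1.19 e2 [ 0.85 -0.14  0.5 ]
correction tool xyz mm [ 0.2  0.2 -0. ] F tool [-0.3 -7.8 -1.2] w 0.0234 pos [0.5494 0.0341 0.1818]
```

The stem walls are at about -4.1 and -0.6 mm, so the centre is near -2.35 mm. I'll centre there and probe the other direction.

```bash
python3 -m pendant '[{"grip":0.015,"dx":0,"dy":-0.0025,"dz":0,"spin":0},{"grip":0.015,"dx":0,"dy":-0.0015,"dz":0,"spin":0},{"grip":0.015,"dx":0,"dy":0,"dz":0,"spin":0},{"grip":0.015,"dx":0,"dy":0,"dz":0,"spin":0}]' >/dev/null; python3 ax.py;  python3 -m pendant '[{"grip":0.015,"dx":0.0025,"dy":0,"dz":0,"spin":0},{"grip":0.015,"dx":0,"dy":0,"dz":0,"spin":0},{"grip":0.015,"dx":0,"dy":0,"dz":0,"spin":0}]' >/dev/null ; python3 ax.py
```

```text
t 23.42 mouth along n 28.9 mm, off by 0.0, off e2(bx-ward) -0.4 angle deg 0.83 e2 [ 0.85 -0.14  0.5 ]
correction tool xyz mm [-0.   0.4 -0. ] F tool [-1.6 -5.2  2.3] w 0.0237 pos [0.5488 0.0344 0.1818]
t 23.67 mouth along n 28.9 mm, off by 1.5, off e2(bx-ward) -0.7 angle deg 0.91 e2 [ 0.85 -0.14  0.5 ]
correction tool xyz mm [-1.5  0.7 -0. ] F tool [-5.6 -4.1  0.9] w 0.0235 pos [0.5489 0.036  0.1817]
```

```bash
python3 -m pendant '[{"grip":0.015,"dx":-0.003,"dy":-0.003,"dz":0,"spin":0},{"grip":0.015,"dx":0,"dy":0,"dz":0,"spin":0},{"grip":0.015,"dx":0,"dy":0,"dz":0,"spin":0}]' >/dev/null; python3 ax.py;  python3 -m pendant '[{"grip":0.015,"dx":-0.002,"dy":0,"dz":0,"spin":0},{"grip":0.015,"dx":0,"dy":0,"dz":0,"spin":0},{"grip":0.015,"dx":0,"dy":0,"dz":0,"spin":0}]' >/dev/null ; python3 ax.py
```

```text
t 23.92 mouth along n 29.5 mm, off by 0.2, off e2(bx-ward) -0.4 angle deg 0.52 e2 [ 0.85 -0.14  0.5 ]
correction tool xyz mm [-0.2  0.4 -0. ] F tool [ 0.3 -1.   2.6] w 0.0235 pos [0.5483 0.0346 0.1821]
t 24.17 mouth along n 29.3 mm, off by -1.9, off e2(bx-ward) -1.3 angle deg 0.61 e2 [ 0.85 -0.14  0.5 ]
correction tool xyz mm [ 1.9  1.3 -0. ] F tool [ 0.4 -1.5  1.4] w 0.0243 pos [0.5473 0.0326 0.1816]
```

```bash
python3 -m pendant '[{"grip":0.015,"dx":-0.0015,"dy":-0.001,"dz":0,"spin":0},{"grip":0.015,"dx":0,"dy":0,"dz":0,"spin":0},{"grip":0.015,"dx":0,"dy":0,"dz":0,"spin":0}]' >/dev/null; python3 ax.py
```

```text
t 24.42 mouth along n 29.4 mm, off by -2.7, off e2(bx-ward) -2.1 angle deg 0.56 e2 [ 0.85 -0.14  0.5 ]
correction tool xyz mm [ 2.7  2.1 -0. ] F tool [5.6 0.2 3.4] w 0.0238 pos [0.5465 0.0319 0.1813]
```

The stem walls in the other direction are at -2.7 and +1.5 mm, so the centre is -0.6. I'll centre on both and press.

```bash
python3 -m pendant '[{"grip":0.015,"dx":0.002,"dy":-0.0003,"dz":0,"spin":0},{"grip":0.015,"dx":0,"dy":0,"dz":0,"spin":0},{"grip":0.015,"dx":0,"dy":0,"dz":0,"spin":0}]' >/dev/null; python3 ax.py
```

```text
t 24.67 mouth along n 29.1 mm, off by -1.9, off e2(bx-ward) -4.0 angle deg 0.76 e2 [ 0.85 -0.14  0.5 ]
correction tool xyz mm [ 1.9  4.  -0.1] F tool [ 0.4 -1.5  3. ] w 0.024 pos [0.5452 0.0331 0.1802]
```

```bash
python3 -m pendant '[{"grip":0.015,"dx":0.0013,"dy":0.0017,"dz":0,"spin":0},{"grip":0.015,"dx":0,"dy":0,"dz":0,"spin":0},{"grip":0.015,"dx":0,"dy":0,"dz":0,"spin":0}]' >/dev/null; python3 ax.py
```

```text
t 24.92 mouth along n 29.1 mm, off by -0.6, off e2(bx-ward) -2.1 angle deg 0.74 e2 [ 0.85 -0.14  0.5 ]
correction tool xyz mm [ 0.6  2.1 -0. ] F tool [ 0.2 -1.9  1.9] w 0.0235 pos [0.5471 0.0341 0.1811]
```

Both directions are now centred and the lateral force is about zero. I'll advance axially in 1–1.5 mm rows.

```bash
python3 -m pendant '[{"grip":0.015,"dx":0,"dy":0,"dz":0.0015,"spin":0},{"grip":0.015,"dx":0,"dy":0,"dz":0.0015,"spin":0},{"grip":0.015,"dx":0,"dy":0,"dz":0,"spin":0}]' 60 >/dev/null; python3 ax.py; python3 -m pendant '[{"grip":0.015,"dx":0,"dy":0,"dz":0.001,"spin":0},{"grip":0.015,"dx":0,"dy":0,"dz":0,"spin":0},{"grip":0.015,"dx":0,"dy":0,"dz":0,"spin":0}]' >/dev/null; python3 ax.py
```

```text
t 25.17 mouth along n 26.7 mm, off by -0.4, off e2(bx-ward) -2.1 angle deg 0.71 e2 [ 0.85 -0.14  0.5 ]
correction tool xyz mm [ 0.4  2.1 -0. ] F tool [-0.2 -1.4 -4.4] w 0.0234 pos [0.5483 0.034  0.179 ]
t 25.42 mouth along n 25.4 mm, off by -0.4, off e2(bx-ward) -2.0 angle deg 0.7 e2 [ 0.85 -0.14  0.5 ]
correction tool xyz mm [ 0.4  2.  -0. ] F tool [ 0.1 -2.3 -3.5] w 0.024 pos [0.549  0.0339 0.178 ]
```

It's now going in with only ~6 N axially and no lateral load. I'll continue.

```bash
python3 -m pendant '[{"grip":0.015,"dx":0,"dy":0,"dz":0.0015,"spin":0},{"grip":0.015,"dx":0,"dy":0,"dz":0,"spin":0},{"grip":0.015,"dx":0,"dy":0,"dz":0,"spin":0}]' >/dev/null; python3 ax.py; python3 -m pendant '[{"grip":0.015,"dx":0,"dy":0,"dz":0.0015,"spin":0},{"grip":0.015,"dx":0,"dy":0,"dz":0,"spin":0},{"grip":0.015,"dx":0,"dy":0,"dz":0,"spin":0}]' >/dev/null; python3 ax.py
```

```text
t 25.67 mouth along n 23.6 mm, off by -0.4, off e2(bx-ward) -2.0 angle deg 0.71 e2 [ 0.85 -0.14  0.5 ]
correction tool xyz mm [ 0.4  2.  -0. ] F tool [ 0.6 -2.5 -1.9] w 0.0234 pos [0.5499 0.0338 0.1764]
t 25.92 mouth along n 22.1 mm, off by -0.4, off e2(bx-ward) -2.0 angle deg 0.71 e2 [ 0.85 -0.14  0.5 ]
correction tool xyz mm [ 0.4  2.  -0. ] F tool [ 0.9 -2.  -3.2] w 0.0238 pos [0.5506 0.0337 0.1751]
```

```bash
for k in 1; do python3 -m pendant '[{"grip":0.015,"dx":0,"dy":0,"dz":0.0015,"spin":0},{"grip":0.015,"dx":0,"dy":0,"dz":0.0015,"spin":0},{"grip":0.015,"dx":0,"dy":0,"dz":0,"spin":0}]' >/dev/null; python3 ax.py; done;  python3 -m pendant '[{"grip":0.015,"dx":0,"dy":0,"dz":0.0015,"spin":0},{"grip":0.015,"dx":0,"dy":0,"dz":0,"spin":0}]' >/dev/null; python3 ax.py
```

```text
t 26.17 mouth along n 19.0 mm, off by -0.3, off e2(bx-ward) -2.0 angle deg 0.71 e2 [ 0.85 -0.14  0.5 ]
correction tool xyz mm [ 0.3  2.  -0. ] F tool [ 0.1 -1.7 -1.4] w 0.0235 pos [0.5522 0.0335 0.1724]
t 26.33 mouth along n 17.8 mm, off by -0.4, off e2(bx-ward) -2.0 angle deg 0.7 e2 [ 0.85 -0.14  0.5 ]
correction tool xyz mm [ 0.4  2.  -0. ] F tool [ 0.1 -3.8 -9.8] w 0.0238 pos [0.5527 0.0333 0.1714]
```

```bash
python3 -m pendant '[{"grip":0.015,"dx":0,"dy":0,"dz":0.001,"spin":0},{"grip":0.015,"dx":0,"dy":0,"dz":0,"spin":0}]' >/dev/null; python3 ax.py; python3 -m pendant '[{"grip":0.015,"dx":0,"dy":0,"dz":0.001,"spin":0},{"grip":0.015,"dx":0,"dy":0,"dz":0,"spin":0}]' >/dev/null; python3 ax.py; python3 -c "
from cpl import *
p,d=eyes.read_camera('scene');np.save('scene7rgb.npy',p)
draw('scene7rgb.npy',(205,265,290,350),'pics/e7.png',.063,0,s=10)"
```

```text
t 26.5 mouth along n 17.0 mm, off by -0.4, off e2(bx-ward) -2.0 angle deg 0.7 e2 [ 0.85 -0.14  0.5 ]
correction tool xyz mm [ 0.4  2.  -0. ] F tool [  0.   -4.3 -10.3] w 0.0235 pos [0.5531 0.0333 0.1707]
t 26.67 mouth along n 16.2 mm, off by -0.4, off e2(bx-ward) -2.0 angle deg 0.69 e2 [ 0.85 -0.14  0.5 ]
correction tool xyz mm [ 0.4  2.  -0. ] F tool [  0.8  -3.6 -11.4] w 0.0235 pos [0.5536 0.0332 0.1699]
```

View pics/e7.png

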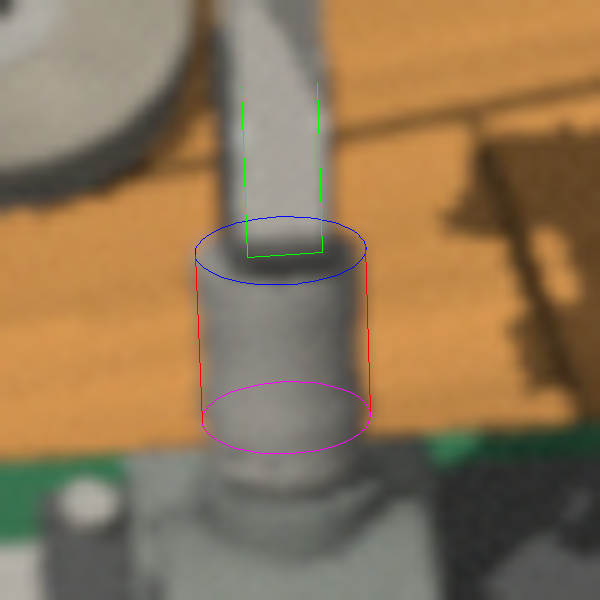

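```bash
python3 -m pendant '[{"grip":0.015,"dx":0,"dy":0,"dz":0.0015,"spin":0},{"grip":0.015,"dx":0,"dy":0,"dz":0,"spin":0}]' >/dev/null; python3 ax.py; python3 -m pendant '[{"grip":0.015,"dx":0,"dy":0,"dz":0.0015,"spin":0},{"grip":0.015,"dx":0,"dy":0,"dz":0,"spin":0}]' >/dev/null; python3 ax.py; python3 -m pendant '[{"grip":0.015,"dx":0,"dy":0,"dz":0.0015,"spin":0},{"grip":0.015,"dx":0,"dy":0,"dz":0,"spin":0}]' >/dev/null; python3 ax.py
```

```text
t 26.88 mouth along n 14.8 mm, off by -0.4, off e2(bx-ward) -1.9 angle deg 0.68 e2 [ 0.85 -0.14  0.5 ]
correction tool xyz mm [ 0.4  1.9 -0. ] F tool [ -0.6  -3.  -11.3] w 0.0233 pos [0.5543 0.0331 0.1688]
t 27.05 mouth along n 14.6 mm, off by -0.4, off e2(bx-ward) -1.9 angle deg 0.66 e2 [ 0.85 -0.14  0.5 ]
correction tool xyz mm [ 0.4  1.9 -0. ] F tool [  0.   -4.8 -24.1] w 0.0234 pos [0.5544 0.0331 0.1686]
t 27.22 mouth along n 14.5 mm, off by -0.4, off e2(bx-ward) -1.9 angle deg 0.64 e2 [ 0.85 -0.14  0.5 ]
correction tool xyz mm [ 0.4  1.9 -0. ] F tool [ -0.   -8.1 -38.9] w 0.0237 pos [0.5544 0.0331 0.1685]
```

The push now rises steeply at a hard stop, 41 N net. I need to know whether that is the collar fully down or something else, so I'll relax a little and compare images.

```bash
python3 -m pendant '[{"grip":0.015,"dx":0,"dy":-0.0005,"dz":-0.0015,"spin":0},{"grip":0.015,"dx":0,"dy":0,"dz":0,"spin":0}]' 60 >/dev/null; python3 ax.py; python3 -c "
from cpl import *
p,d=eyes.read_camera('scene');np.save('scene8rgb.npy',p)
t,d=eyes.read_camera('top');np.save('top8rgb.npy',t)
cr=lambda q:cv2.resize(q[225:270,300:340],(265,298),interpolation=cv2.INTER_CUBIC)
I=[cr(np.load(f'scene{i}rgb.npy')) for i in (2,5,6)]+[cr(np.load('scene7rgb.npy')),cr(p)]
I.append(np.zeros_like(I[0]))
cv2.imwrite('pics/cmp.png',np.vstack([np.hstack(I[:3]),np.hstack(I[3:])])[:,:,::-1])
cv2.imwrite('pics/tt8.png',cv2.resize(t[185:245,270:350],(800,600),interpolation=cv2.INTER_CUBIC)[:,:,::-1])"; python3 ax.py
```

```text
t 27.38 mouth along n 14.6 mm, off by -0.3, off e2(bx-ward) -1.9 angle deg 0.59 e2 [ 0.85 -0.14  0.5 ]
correction tool xyz mm [ 0.3  1.9 -0. ] F tool [ -0.1  -4.5 -24. ] w 0.024 pos [0.5543 0.0331 0.1686]
t 27.48 mouth along n 14.6 mm, off by -0.4, off e2(bx-ward) -1.9 angle deg 0.61 e2 [ 0.85 -0.14  0.5 ]
correction tool xyz mm [ 0.3  1.9 -0. ] F tool [  0.1  -4.4 -23.6] w 0.0239 pos [0.5543 0.0331 0.1686]
```

View pics/cmp.png

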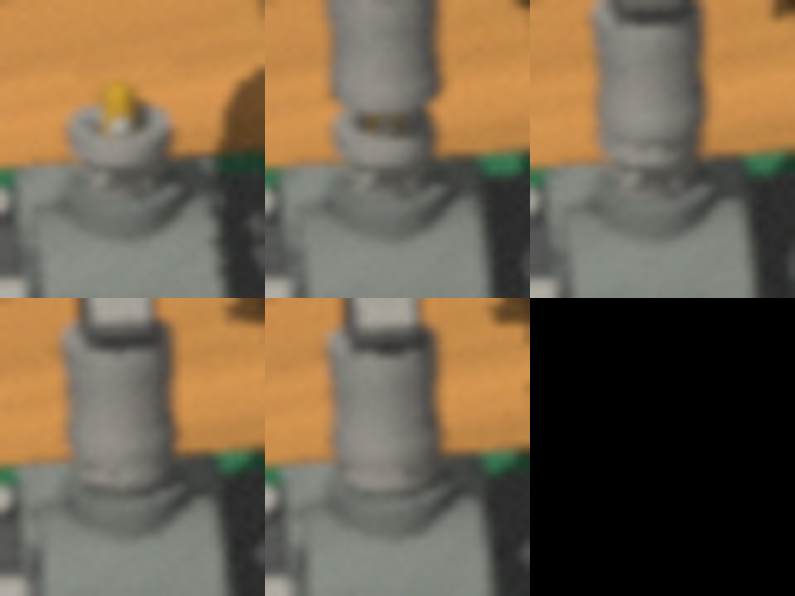

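View pics/tt8.png

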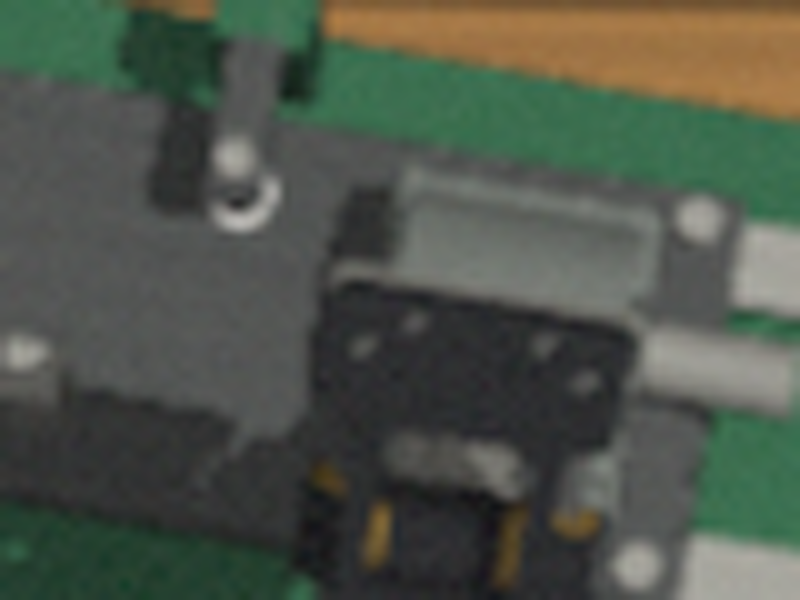

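The frames show the spring gap under the collar, visible when it is free, is now closed. The collar has gone down about 9–10 mm onto its boss and the coupler's mouth rides on it, well below the balls. The stiff stop is therefore the collar's end. In the top view the ring at (245,197) and pointer head at (236,158) are unchanged, so the carriage hasn't moved. I'll do a short hold to confirm it is steady, then hand in.

```bash
python3 -m pendant '[{"grip":0.015,"dx":0,"dy":0,"dz":0,"spin":0},{"grip":0.015,"dx":0,"dy":0,"dz":0,"spin":0},{"grip":0.015,"dx":0,"dy":0,"dz":0,"spin":0},{"grip":0.015,"dx":0,"dy":0,"dz":0,"spin":0},{"grip":0.015,"dx":0,"dy":0,"dz":0,"spin":0},{"grip":0.015,"dx":0,"dy":0,"dz":0,"spin":0}]' >/dev/null; python3 ax.py; python3 -c "
from h import *
s=telemetry.get_state();print(np.abs(s['qvel']).max(),s['contact_force'])
p,d=eyes.read_camera('top');cv2.imwrite('pics/tf.png',p[:,:,::-1])
p,d=eyes.read_camera('scene');cv2.imwrite('pics/sf.png',p[:,:,::-1])"
```

```text
t 27.98 mouth along n 14.6 mm, off by -0.4, off e2(bx-ward) -1.9 angle deg 0.61 e2 [ 0.85 -0.14  0.5 ]
correction tool xyz mm [ 0.4  1.9 -0. ] F tool [  1.1  -4.7 -23.6] w 0.0236 pos [0.5543 0.0331 0.1686]
0.0014361797834836067 [-15.2303492    3.70150372  18.224189  ]
```

View pics/sf.png

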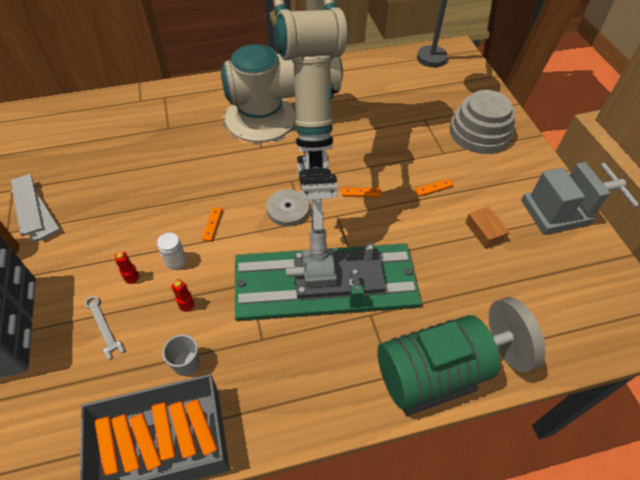

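```bash
python3 -c "
from station import hand_in
print(hand_in())"
```

```text
the job is handed in; nothing more can be done
None
```

I handed the job in at about 28 s, with the coupler held down on the nipple and the carriage on its mark. `hand_in()` reported no verdict, and I have no direct reading of the collar's travel or of the snap.

**What I did**
- **Carriage:** I gripped the post and slid the carriage about 50 mm along the bed. The spot ended up within about 2 mm of the pointer tip.
- **Tilt:** the moves offer no tilt, so I pushed the tool past its reach limit, where it leans outward and keeps the lean. I closed the jaws along the lean so the grey coupler pulled flush with them, then stretched on to about 29.5°.
- **Pressing:** the first push jammed off-centre at 44 N. I backed off, felt for the stem's sides to centre the mouth, and pressed again until it hit a hard stop. That push peaked at about 41 N, above the 25 N it should need, and I then eased it.

**Last checks**
- **Coupler hold:** it is steady at about 24 N of push along its axis. The tool is 0.6° off the nipple's expected axis. The jaws read 23.6 mm across the 24 mm square.
- **Collar:** the camera shows the gap under it closed and about 9–10 mm of travel. The snap itself never showed clearly in the force readings; I infer it from the travel and the hard stop.
- **Carriage and bench:** the spot was still under the pointer in the last top view I measured, taken while pressed down. The final scene picture shows no bystander or red look-alike moved.

**What disagreed:** my camera fix of the nipple was about 2.3 mm off sideways and 2–3 mm off along its axis. The probing corrected the sideways part. By that uncorrected fix the mouth ends 14.6 mm from the foot; corrected, it is about 12 mm, which fits the collar being fully down.

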